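Torque the flywheel nut with the click wrench

ROBOT

A 6-joint arm with a two-finger parallel gripper is mounted at the origin on the work surface. World frame = base frame: x ahead of the robot, y to its left, z up, the work surface at z = 0. Lengths are in mm, angles in rad, forces in N, time in s.
With the tool pointing down it reaches from about 275 to 775 mm from the base axis. Payload 14.6 kg.
Tool frame: the origin (TCP) lies midway between the tips of the shut fingers; the grasp point (between the pads) lies 19 mm behind it; z points along the fingers, y is the line along which they close (so a half turn about z gives the same grasp; the last joint's range is limited). The gripper opens to 85 mm and grips with 20 to 120 N. Pads are 22 mm wide; open, the fingers measure 114 mm over their backs; the gripper's body (76 mm by 85 mm) begins 54 mm behind the grasp point. The pads swing forward as they close: fully open they stand 13 mm farther back than shut.
Start: joints at [-1.274, 0.263, -0.048, 1.259, 0, 1.415], TCP at [229.202, -472.329, 231.278] pointing down, gripper open.
Joint ranges: [-2.65, 2.65], [-0.89, 1.7], [-1.18, 1.37], [-2.13, 2.11], [-1.35, 1.29], [-3.14, 3.14]. Speed limits (rad/s): [1.89, 1.89, 2.57, 2.79, 3.14, 3.14].

INTERFACE

Orientations are given as a unit quaternion [w, x, y, z].
In Python, from station import robot, viewer gives the robot as it stands. The module is installed in compiled form; this text tells all that it offers.
- The arm moves only by the tool send_rows, never from a script. Its argument "series" is one flat list of numbers, 4 for each row, row after row: the shift along the tool's x, y, z in units of 25 mm (1.0 is 25 mm), then the turn about the tool's z in units of 6 degrees (1.0 is 6 degrees). In form: [x, y, z, turn, x, y, z, turn, ...]. A call has exactly 8 rows; each row shifts and turns the commanded pose from where the row before left it, along the tool's axes as they then stand; what a row does not reach is not made up. A row lasts 1/12 s, in which the tool goes at most 41.7 mm and 7.16 degrees, less where a joint would pass 70% of its speed; a pose out of reach is approached as far as the arm can. A call is refused whole if a number of a shift passes 1 or a number of a turn 1, either way. A call with a gripper value outside its range is refused whole. "grip" is the opening, from 0 (shut) to 1 (fully open), set as the call begins (left out, the last holds). The fingers move at their own pace and stop on an object; the grip force is fixed at half the most. Time passes only in rows, so rows that do not move let the fingers close, or fill a call up. It gives the time, the measured TCP pose, the force, the opening and the grip force at its end, in the units of the state.
- robot.get_state(): the state, without advancing time (a new reading comes with each control period).
- viewer.get_image(name): name is "side" or "top"; returns a dict with "image" (384x512x3 uint8, red, green, blue), "z_map" (384x512 float32, mm along the optical axis (not along the pixel's ray), 0 where there is no reading), "vfov" (degrees; the focal length in pixels is half the picture's height over the tangent of half this angle, whatever the lens; pixels are square), "cx", "cy" (the principal point, pixels), "view" (4x4, takes a point from world to camera coordinates). Camera axes: x right, y down, z forward; pixel columns grow to the right and rows downward; lengths in mm; the calibration is good to about 2 mm. A picture is of the moment at which its call begins.
- robot.sign_off(): hands the job in; it is judged then, once.
The state is a dict: "clock": time; "joint_positions": joint angles; "joint_velocities": joint speeds; "joint_efforts": joint torques, N m; "tcp_pos": TCP position; "ee_rot": TCP orientation; "contact_force": force on the tool from outside, world axes, zero at the start; "torque": the same for the moment, N m; "width": finger opening in mm; "grasp_force": force on a finger pad.
Only numpy, scipy, OpenCV 4.12 (cv2) and the standard library are available. Lean on these libraries where they do the work, as an engineer would, in place of code of your own. Each camera call takes 0.05 s, during which the arm holds its last target. There are 200 camera calls.

TASK

Take the click wrench from its wooden rest, set its socket fully down over the hex nut in the middle of the saw's flywheel, and turn the nut clockwise until the wrench clicks; stop at once when it does. Then lift the wrench off without loosening the nut and lay it back in its rest, head and tail as they were. Never force the socket down, and leave everything else on the bench as it is.

Things in the scene. Friction and masses are not known exactly. Their poses are not given: they have to be found in the camera images.
- wrench: Click (torque) wrench, preset, 0.5 to 0.75 kg, 240 mm long. Origin on the drive axis at the mouth (underside) of its hex socket, z up. The straight handle runs along -x, centre line 45 mm above the origin: round head of radius 20 mm (top at 56 mm), thin neck to 65 mm, flat-sided dark grip 65 to 140 mm, round tail 24 mm thick, 140 to 220 mm from the axis.
- wrench_grip (a point): Point on the handle's centre line 100 mm from the drive axis, in the middle of the dark rubber grip (20 mm wide, 24 mm high, 75 mm long) and at the wrench's balance: hold it here, also while turning.
- socket_top (a point): Point on the drive axis at the closed end of the socket's six-sided hole, 14 mm above its mouth. Hole 38 mm across flats (1 mm play a side on the nut), outside about 52 mm. Its flats face along the wrench's x and every 60 degrees from it: it slips over the nut when the two x axes differ by a multiple of 60 degrees, give or take 0.1 rad, so the handle may start in any of six directions.
- pointer (a point): Pointer on the socket, 27.5 mm ahead of the axis; moves to the wrench's +y as it breaks over. On a tight nut the wrench is stiff up to 1.0 N m about the nut's axis (10 N across the grip), then clicks: it breaks over and the load falls steeply, to half after 0.06 rad (6 mm at the grip). At 0.1 rad it is solid again and over-tightens. Unloaded it springs back.
- saw: Engine of a chain saw lying on its side, fixed: orange casing 240 x 170 x 62 mm, a low loop handle to 215 mm along its +x. Origin on the bench under the nut's axis, z up. On it a flywheel of radius 55 mm, top 74 mm above the bench (blades on it to 76 mm).
- nut: Dark steel hex nut in the flywheel's middle, 36 mm across flats, 16 mm high, its upper 4 mm a chamfer (cone). Origin on its axis at its underside, 77 mm above the bench; x points to the middle of one flat, z up. With the socket fully home its closed end lies on the nut's top, and its mouth is 2 mm above this origin.
- nut_flat (a point): Middle of one flat of the nut, 18 mm from its axis. The nut tightens clockwise seen from above. It runs down lightly (0.12 N m) for an unknown 0.3 to 0.6 rad, then is tight and stops dead. It also comes loose as lightly if the wrench is driven back against it (the socket has about 0.2 rad of free play back and forth).
- rest: Fixed wooden rest for the wrench: board 270 x 70 x 6 mm, long side along its x, origin on the bench under its middle, z up. At x = -85 mm stands a fork for the round tail: bottom 39 mm above the bench, prongs 34 mm apart inside, up to 60 mm. The wrench lies with its head to +x, socket mouth on the board, tail in the fork with 5 mm play a side.
- rest_seat (a point): Point on the rest's board top (6 mm above the bench), 100 mm from the rest's origin along +x, where the wrench's origin stands when it is put away.
- plug_socket: upright plain steel plug socket, a closed cylinder 24 mm across, 32 mm high; bystander
- cap: small open cup-shaped cap, 32 mm across, 22 mm high; bystander
- drum: steel clutch drum, 72 mm across, 30 mm high; bystander
- screwdriver: screwdriver lying flat; bystander
- tray: open steel tray 130 x 170 x 30 mm; bystander, a steel pin lies in it
- pin: steel piston pin, 20 mm thick, 50 mm long, lying in the tray; bystander
- spanner: open-ended spanner lying flat; bystander
- oil: bottle 60 mm across, 140 mm high; bystander

How it is judged:
By the outcome, as a careful person would: the job done as asked, in the order asked, and still so for the second after the job is handed in, with the robot touching nothing.
It also fails if it takes over 72 s, if anything falls off the work surface, if the arm or the gripper's body presses on something with over 40 N, if the wrist force passes 120 N, or if a joint passes its speed limit or range.

## Working session

There is one attempt and no reset: what is moved stays moved. The work goes in short steps, Python scripts to look and compute and a tool call to move; the robot and the scene stay as the last step left them, time stands still between calls to the robot, and variables do not carry over. Pictures are saved under pics/ and viewed, at most 10 in all, crops included, and the job is handed in when it is done.

Besides the shell and the picture viewer there is one more tool, called as name(argument=value, ...), one argument or row to a line, values as JSON. send_rows: Moves the arm, as the interface text tells. Its arguments: {"type":"object","properties":{"series":{"type":"array"},"grip":{"type":"number"}},"required":["series"]}

```bash
mkdir -p pics; cat > h.py <<'E'
import numpy as np, cv2
from station import robot, viewer
def shot(name, fn=None):
    d=viewer.get_image(name)
    if fn: cv2.imwrite('pics/'+fn, cv2.cvtColor(d['image'],cv2.COLOR_RGB2BGR))
    d['f']=192/np.tan(np.radians(d['vfov'])/2)
    return d
def cloud(d):
    v,u=np.mgrid[0:384,0:512]; z=d['z_map']
    P=np.stack([(u-d['cx'])/d['f']*z,(v-d['cy'])/d['f']*z,z],-1)
    T=np.linalg.inv(d['view']); return P@T[:3,:3].T+T[:3,3]
def ray(d,u,v,h):
    T=np.linalg.inv(d['view']); r=T[:3,:3]@np.array([(u-d['cx'])/d['f'],(v-d['cy'])/d['f'],1]); o=T[:3,3]
    return o+r*(h-o[2])/r[2]
def proj(d,p):
    c=d['view']@np.append(p,1); return c[:2]/c[2]*d['f']+[d['cx'],d['cy']]
E
python3 - <<'E'
from h import *
a=shot('top','t0.png');b=shot('side','s0.png')
for d in(a,b):print(d['vfov'],d['cx'],d['cy'],np.round(np.linalg.inv(d['view']),3).tolist())
print(robot.get_state())
i=np.vstack([cv2.imread('pics/t0.png')]); 
E
```

```text
49.89803085514681 251.7006397257162 191.53385639237118 [[-0.025, -0.988, 0.152, 360.612], [-0.999, 0.029, 0.027, -13.021], [-0.031, -0.151, -0.988, 1243.072], [0.0, 0.0, 0.0, 1.0]]
45.802517119184564 254.6886504802018 188.7350481051973 [[-0.776, -0.309, 0.55, -176.704], [-0.631, 0.394, -0.668, 870.599], [-0.01, -0.866, -0.501, 729.18], [0.0, 0.0, 0.0, 1.0]]
{'clock': 0.1, 'joint_positions': array([-1.27427204e+00,  2.63481682e-01, -4.88721000e-02,  1.25940105e+00,
       -1.18929258e-05,  1.41548520e+00]), 'joint_velocities': array([-0.00076438, -0.00162874,  0.00055958,  0.00091179,  0.00056784,
       -0.00088307]), 'joint_efforts': array([ 6.40864382e-04, -6.38577747e+01,  3.85065007e+01,  1.01533197e-02,
       -2.52673481e-04, -2.45347167e-06]), 'tcp_pos': array([ 229.13791489, -472.08147648,  230.87027215]), 'ee_rot': array([-4.77639713e-04,  9.74588837e-01,  2.24000823e-01, -3.97419753e-05]), 'contact_force': array([-0.30488794,  0.36286661,  0.31829285]), 'torque': array([0.01699192, 0.03091404, 0.02212165]), 'grasp_force': 0.0, 'width': 85.31211163710276}
```

View pics/t0.png

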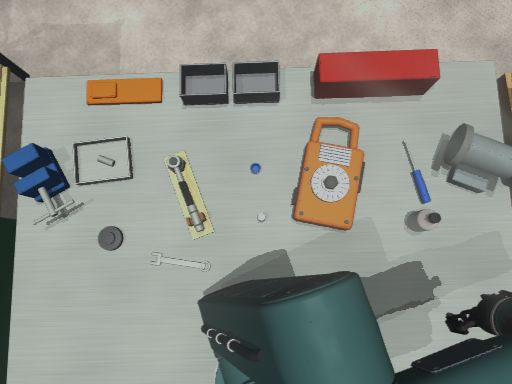

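View pics/s0.png

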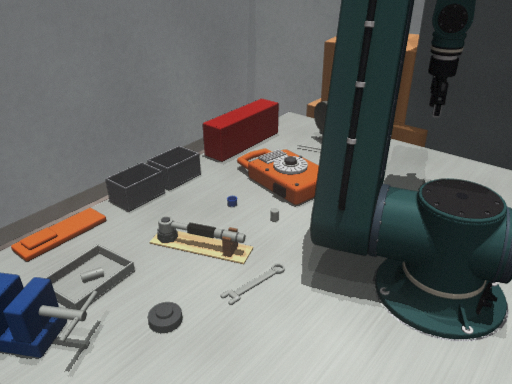

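The top view shows the wrench in its rest, head at about (177,163) and tail at about (198,225). The nut is at about (331,182) on the saw. The side view agrees. Now I'll measure both.

```bash
cat > m.py <<'E'
from h import *
d=shot('top'); P=cloud(d); im=cv2.cvtColor(d['image'],cv2.COLOR_RGB2BGR)
v,u=np.mgrid[0:384,0:512]
# bench height
bm=(u>260)&(u<290)&(v>120)&(v<200); print('bench',np.median(P[bm],0))
# board
hsv=cv2.cvtColor(im,cv2.COLOR_BGR2HSV)
R=(u>155)&(u<225)&(v>145)&(v<245)
bd=R&(hsv[...,0]>15)&(hsv[...,0]<35)&(hsv[...,1]>60)
pts=np.array([ray(d,x,y,6)[:2] for y,x in np.argwhere(bd)],np.float32)
r=cv2.minAreaRect(pts); print('board',bd.sum(),r, cv2.boxPoints(r).round(1).tolist())
w=R&(P[...,2]>47)&(P[...,2]<75); q=P[w]
rw=cv2.minAreaRect(q[:,:2].astype(np.float32)); print('wrench',w.sum(),rw,cv2.boxPoints(rw).round(1).tolist(),np.percentile(q[:,2],[5,50,95]))
# flywheel (bright) and nut
F=(u>305)&(u<358)&(v>155)&(v<210)
wh=(F&(hsv[...,1]<50)&(hsv[...,2]>140)&(v>163)).astype(np.uint8)
c=max(cv2.findContours(wh,cv2.RETR_EXTERNAL,cv2.CHAIN_APPROX_NONE)[0],key=cv2.contourArea)
e=cv2.fitEllipse(c); print('wheel',e,ray(d,*e[0],75))
nm=F&(P[...,2]>85)&(np.hypot(u-331,v-182)<14); q=P[nm]; print('nut z',nm.sum(),q.mean(0),np.percentile(q[:,2],[5,50,95]))
dk=(F&(hsv[...,2]<100)&(np.hypot(u-331,v-182)<13)).astype(np.uint8)
c=max(cv2.findContours(dk,cv2.RETR_EXTERNAL,cv2.CHAIN_APPROX_NONE)[0],key=cv2.contourArea)
M=cv2.moments(c);print('dark',M['m00'],M['m10']/M['m00'],M['m01']/M['m00'],ray(d,M['m10']/M['m00'],M['m01']/M['m00'],89))
A=cv2.resize(im[150:214,300:364],(512,512),interpolation=cv2.INTER_CUBIC);B=cv2.resize(im[146:242,158:222],(341,512),interpolation=cv2.INTER_CUBIC)[:, :280]
cv2.imwrite('pics/crop1.png',np.hstack([A,B]))
s=shot('side');i2=cv2.cvtColor(s['image'],cv2.COLOR_RGB2BGR)
cv2.imwrite('pics/crop2.png',np.hstack([cv2.resize(i2[140:190,262:318],(448,400),interpolation=cv2.INTER_CUBIC),cv2.resize(i2[205:265,145:260],(345,180)).repeat(1,0)[:180] if 0 else cv2.copyMakeBorder(cv2.resize(i2[205:265,150:256],(350,198),interpolation=cv2.INTER_CUBIC),0,202,0,0,cv2.BORDER_CONSTANT)]))
E
python3 m.py
```

```text
bench [647.20002833 -53.10072722   0.76828193]
board 700 ((550.390380859375, 214.76483154296875), (265.90667724609375, 67.37679290771484), 19.599868774414062) [[413.79998779296875, 201.89999389648438], [436.3999938964844, 138.39999389648438], [686.9000244140625, 227.60000610351562], [664.2999877929688, 291.1000061035156]]
wrench 701 ((546.7791137695312, 214.08432006835938), (239.87147521972656, 50.62102508544922), 19.48764991760254) [[425.29998779296875, 197.89999389648438], [442.20001220703125, 150.1999969482422], [668.2999877929688, 230.1999969482422], [651.4000244140625, 278.0]] [53.08184193 62.1627569  67.07409424]
wheel ((329.8314208984375, 182.68797302246094), (36.09743881225586, 37.38994216918945), 119.20494079589844) [ 559.36012044 -205.07211701   75.        ]
nut z 146 [ 553.79500256 -199.30797929  124.01667796] [87.1286252  92.93340637 97.14306158]
dark 112.0 330.51041666666663 181.91964285714286 [ 559.11927635 -204.79382823   89.        ]
```

View pics/crop1.png

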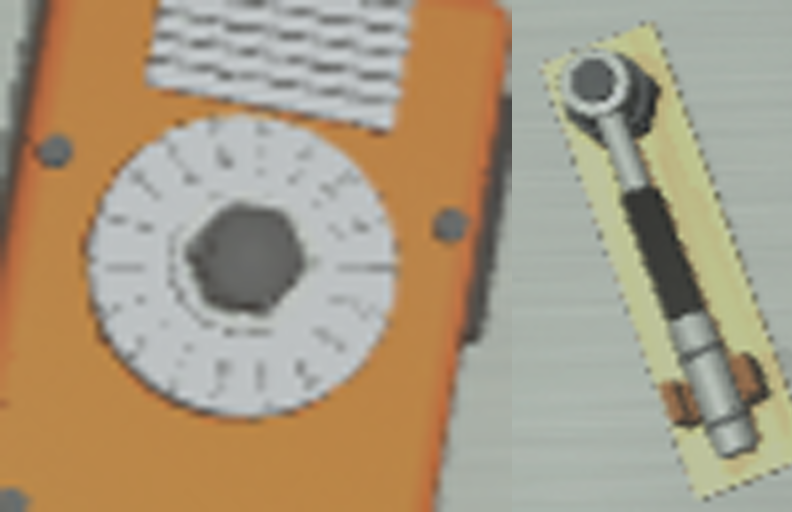

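View pics/crop2.png

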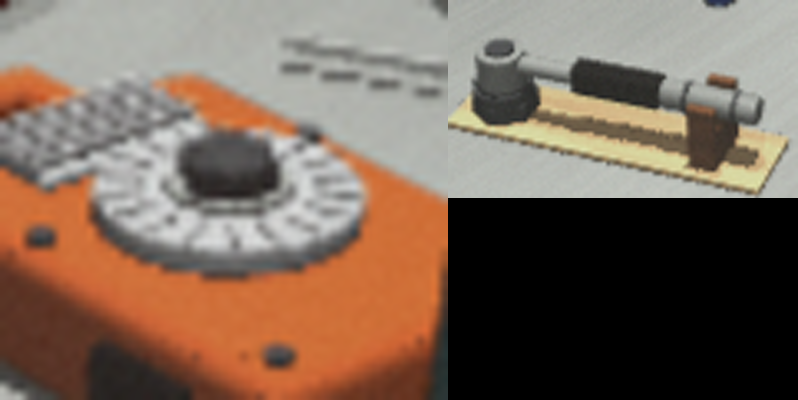

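Crop 1 shows the nut hexagon centred at about (247,258) in the crop, with a corner pointing nearly left. It also shows the wrench with its head disc near (597,80) and dark grip near (665,255). Next: hex phase, wrench axis and a side-view cross-check.

```bash
cat > m2.py <<'E'
from h import *
def blob(d,box,fn,k=8,h=0):
    x0,y0,x1,y1=box; g=cv2.resize(d['image'][y0:y1,x0:x1],None,fx=k,fy=k,interpolation=cv2.INTER_CUBIC)
    m=fn(g.astype(int)).astype(np.uint8)
    c=max(cv2.findContours(m,cv2.RETR_EXTERNAL,cv2.CHAIN_APPROX_NONE)[0],key=cv2.contourArea)[:,0,:]
    c=(c+.5)/k-.5+[x0,y0]
    return np.array([ray(d,*p,h)[:2] for p in c],np.float32), c
def cen(q): M=cv2.moments(q.reshape(-1,1,2)); return np.array([M['m10'],M['m01']])/M['m00']
if __name__=='__main__':
    a=shot('top');b=shot('side')
    dark=lambda t:lambda g:g.max(-1)<t
    for t in(110,130,150):
        q,c=blob(a,(318,168,345,195),dark(t),h=88); o=cen(q); e=q-o
        th=np.arctan2(e[:,1],e[:,0]); r=np.hypot(*e.T)
        # resample by angle; corner phase from 6th harmonic
        A=np.linspace(-np.pi,np.pi,720); R=np.interp(A,np.sort(th),r[np.argsort(th)],period=2*np.pi)
        H=(R*np.exp(-6j*A)).mean(); print('nut',t,o,R.mean(),'corner deg mod60',np.degrees(-np.angle(H)/6)%60,'amp',abs(H)*2, 'expected flats corner+30')
    for n,d,box in(('top',a,(158,146,222,242)),('side',b,(185,218,222,245))):
        for t in(80,100):
            if n=='top': 
                q,c=blob(d,(172,185,202,216),dark(t),h=57)
                r=cv2.minAreaRect(q); o=cen(q); vx=cv2.fitLine(q,cv2.DIST_L2,0,.01,.01).ravel(); print('grip',t,o,r,np.degrees(np.arctan2(vx[1],vx[0])))
            else:
                q,c=blob(d,box,dark(t),h=51); print('side grip',t,cen(q),cv2.minAreaRect(q))
    q,c=blob(a,(168,152,186,172),lambda g:(g.max(-1)<140),h=62); print('head disc',cen(q),cv2.minEnclosingCircle(q))
    light=lambda g:(g.min(-1)>140)&(g.max(-1)-g.min(-1)<40)
    for n,d,box in(('top',a,(308,163,353,206)),):
        q,c=blob(d,box,light,h=75); print(n,'wheel',cv2.fitEllipse(q))
    q,c=blob(b,(270,150,312,178),lambda g:(g.min(-1)>110)&(g.max(-1)-g.min(-1)<40),h=75); print('side wheel',cv2.fitEllipse(q))
    q,c=blob(b,(280,152,302,168),dark(90),h=87); print('side nut',cen(q),cv2.boundingRect(c.astype(np.float32)))
E
python3 m2.py
```

```text
nut 110 [ 559.03242793 -204.45554179] 18.555055921792366 corner deg mod60 19.586293677404218 amp 0.6520392006517517 expected flats corner+30
nut 130 [ 559.16821309 -204.37992   ] 19.410464024042014 corner deg mod60 18.13515445079629 amp 0.7988489902023433 expected flats corner+30
nut 150 [ 559.22824156 -204.37302051] 20.14076684351131 corner deg mod60 17.50071413838799 amp 0.8767427447190596 expected flats corner+30
grip 80 [540.44983909 210.0689309 ] ((541.8062744140625, 210.46461486816406), (67.90190887451172, 20.66686248779297), 21.335609436035156) 23.040123
grip 100 [539.97424055 210.01017791] ((540.766845703125, 210.28053283691406), (70.35660552978516, 22.48179817199707), 20.752071380615234) 24.130053
side grip 80 [543.54636581 215.4568136 ] ((534.0391845703125, 211.39332580566406), (108.17092895507812, 43.521270751953125), 20.1087703704834)
side grip 100 [542.16639698 215.0573503 ] ((534.3530883789062, 211.0487823486328), (109.23847961425781, 45.62085723876953), 20.24827766418457)
head disc [629.19843524 224.77511952] ((632.0819091796875, 228.8780517578125), 25.13277244567871)
top wheel ((559.8131103515625, -205.3318634033203), (107.3865737915039, 107.83277893066406), 128.98736572265625)
side wheel ((578.8702392578125, -204.79718017578125), (99.34453582763672, 169.17532348632812), 66.63399505615234)
side nut [ 552.68237083 -192.88382908] (284, 156, 13, 9)
```

```bash
cat > m3.py <<'E'
from m2 import *
a=shot('top');b=shot('side')
for n,p,h in(('head',(173.9,161.0),62),('tailend',(201.2,228.5),51),('grip c',(186,193.4),63),('grip a',(181.5,181.6),60),('grip b',(190.5,205.1),60)): print(n,ray(a,*p,h).round(1))
# head light ring top
for n,d,box in(('top',a,(166,152,184,170)),('side',b,(158,212,176,228))):
    q,c=blob(d,box,lambda g:(g.min(-1)>125)&(g.max(-1)-g.min(-1)<22),h=62); print(n,'ring',cen(q),cv2.minEnclosingCircle(q))
    q,c=blob(d,box,lambda g:(g.max(-1)<125),h=62); print(n,'disc',cen(q),cv2.minEnclosingCircle(q))
for n,d,box,hh in(('top',a,(318,168,345,195),84),('side',b,(281,153,302,170),84)):
  for t in(100,125,150):
    q,c=blob(d,box,lambda g:g.max(-1)<t,k=16,h=hh)
    p=cv2.approxPolyDP(q.reshape(-1,1,2),2.2,True)[:,0]; e=np.roll(p,-1,0)-p
    print(n,t,[(round(float(np.hypot(*x)),1),round(float(np.degrees(np.arctan2(x[1],x[0]))%60),1)) for x in e])
def big(d,x0,y0,w,h,k):
    return cv2.resize(cv2.cvtColor(d['image'][y0:y0+h,x0:x0+w],cv2.COLOR_RGB2BGR),(w*k,h*k),interpolation=cv2.INTER_LANCZOS4)
cv2.imwrite('pics/n.png',np.hstack([big(a,320,170,22,24,18),big(b,280,150,22,24,18)]))
E
python3 m3.py
```

```text
head [640.3 246.2  62. ]
tailend [440.3 168.4  51. ]
grip c [542.5 210.2  63. ]
grip a [578.3 224.   60. ]
grip b [508.2 197.7  60. ]
top ring [644.0520453  250.36980327] ((642.0881958007812, 252.10479736328125), 33.522605895996094)
top disc [630.9426679  225.92720166] ((634.81640625, 226.6623077392578), 22.554872512817383)
side ring [644.6323325  241.69300484] ((642.3419189453125, 245.08111572265625), 44.17579650878906)
side disc [617.54389763 267.50958401] ((619.619384765625, 264.6273193359375), 28.611234664916992)
top 100 [(8.7, 56.6), (16.6, 21.9), (16.5, 22.3), (17.9, 15.6), (3.2, 2.0), (4.7, 23.3), (5.8, 40.8), (11.2, 46.0), (6.0, 21.1), (9.3, 39.4), (8.8, 10.8), (14.2, 57.6), (4.1, 57.3), (17.1, 49.2), (5.7, 0.6), (4.7, 31.1), (17.2, 20.6), (17.3, 18.9), (16.1, 17.2)]
top 125 [(11.2, 1.6), (15.9, 24.1), (17.6, 22.6), (19.8, 16.8), (15.1, 11.7), (9.2, 34.4), (18.3, 20.6), (16.5, 16.2)]
top 150 [(14.8, 4.0), (13.5, 25.5), (18.7, 22.2), (20.9, 16.9), (24.8, 19.7), (19.3, 21.0), (17.2, 14.8)]
side 100 [(7.1, 37.9), (14.0, 16.2), (8.0, 42.4), (17.5, 2.6), (29.0, 16.3), (6.5, 19.4), (20.6, 36.7), (13.2, 29.6), (19.4, 4.0), (18.3, 18.5), (16.5, 58.3)]
side 125 [(15.1, 17.5), (8.1, 42.4), (20.2, 3.1), (21.7, 17.4), (6.8, 33.0), (9.1, 15.9), (4.9, 37.5), (15.6, 41.1), (4.2, 0.6), (3.9, 28.1), (17.0, 36.5), (5.2, 54.9), (21.3, 32.2), (16.5, 56.1), (8.9, 25.0), (24.7, 5.9), (19.0, 20.5), (12.6, 59.5), (9.5, 32.3)]
side 150 [(17.8, 18.2), (9.7, 47.8), (38.4, 9.7), (5.3, 3.4), (8.4, 19.5), (6.9, 49.6), (17.1, 29.5), (6.9, 19.9), (7.5, 33.3), (21.2, 37.9), (24.4, 31.4), (7.8, 11.6), (5.8, 33.9), (30.0, 5.6), (4.5, 1.3), (14.6, 14.9), (12.3, 1.2), (10.2, 27.4)]
```

View pics/n.png

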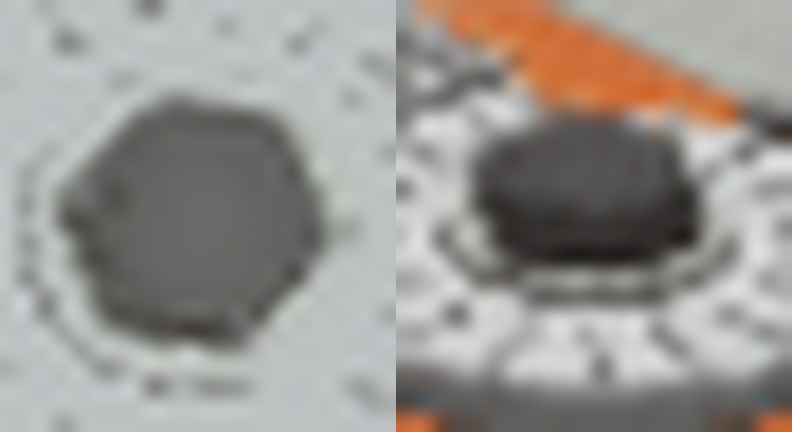

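The nut's corners lie at about 20° mod 60, so the flats are at about -10°. The wrench yaw is about 20.5°, with the grip point near (546,212) and the head near (640,247). I'll write a planner that turns a target pose into rows.

```bash
cat > plan.py <<'E'
# plan.py x y z toolyaw nrows(turn dir: shortest unless given delta)   rows printed in tool units
from h import *; import sys
from scipy.spatial.transform import Rotation as R
def pose():
    s=robot.get_state(); q=s['ee_rot']; r=R.from_quat([q[1],q[2],q[3],q[0]]).as_matrix()
    return s,np.array(s['tcp_pos']),np.degrees(np.arctan2(r[1,0],r[0,0])),r
def nutforce(s,p,c):  # moment about nut axis
    F=s['contact_force'];M=s['torque']; r=(p-c)/1000
    return M[2]+r[0]*F[1]-r[1]*F[0]
if __name__=='__main__':
    s,p,yaw,r=pose(); tgt=np.array(list(map(float,sys.argv[1:4]))); ty=float(sys.argv[4]); n=int(sys.argv[5])
    d=(ty-yaw+180)%360-180
    print('at',p.round(1),'yaw',round(yaw,2),'tilt',r[:,2].round(4),'j',s['joint_positions'].round(2),'turn',d)
    rows=[]; pr=p.copy(); yr=yaw
    for i in range(n):
        w=tgt-pr; w=w/(n-i); t=np.radians(yr)
        x=np.array([np.cos(t),np.sin(t)]);y=np.array([np.sin(t),-np.cos(t)])
        row=np.round([w[:2]@x/25,w[:2]@y/25,-w[2]/25,-(d/n)/6],3)
        rows.append(row); pr=pr+25*np.array([*(row[0]*x+row[1]*y),-row[2]]); yr-=row[3]*6
    rows+= [np.zeros(4)]*((-n)%8)
    for k in range(0,len(rows),8): print([float(v) for rr in rows[k:k+8] for v in rr])
E
python3 plan.py 546 212 150 200.5 32
```

```text
at [ 229.2 -472.3  231.2] yaw 25.88 tilt [-1.e-04  2.e-04 -1.e+00] j [-1.27  0.26 -0.05  1.26 -0.    1.42] turn 174.61527873645883
[0.73, -0.597, 0.101, -0.909, 0.783, -0.525, 0.102, -0.909, 0.829, -0.448, 0.101, -0.909, 0.868, -0.367, 0.102, -0.909, 0.899, -0.283, 0.101, -0.909, 0.922, -0.196, 0.102, -0.909, 0.936, -0.107, 0.101, -0.909, 0.942, -0.018, 0.102, -0.909]
[0.94, 0.072, 0.101, -0.909, 0.929, 0.161, 0.102, -0.909, 0.909, 0.248, 0.101, -0.909, 0.882, 0.334, 0.102, -0.909, 0.846, 0.416, 0.101, -0.909, 0.803, 0.494, 0.102, -0.909, 0.752, 0.568, 0.101, -0.909, 0.694, 0.637, 0.102, -0.909]
[0.631, 0.7, 0.101, -0.909, 0.561, 0.757, 0.102, -0.909, 0.487, 0.807, 0.101, -0.909, 0.408, 0.85, 0.102, -0.909, 0.325, 0.885, 0.101, -0.909, 0.24, 0.912, 0.102, -0.909, 0.152, 0.93, 0.101, -0.909, 0.063, 0.941, 0.102, -0.909]
[-0.027, 0.942, 0.101, -0.909, -0.116, 0.935, 0.102, -0.909, -0.205, 0.92, 0.101, -0.909, -0.291, 0.897, 0.102, -0.909, -0.375, 0.865, 0.101, -0.909, -0.456, 0.825, 0.102, -0.909, -0.532, 0.778, 0.101, -0.909, -0.603, 0.724, 0.102, -0.909]
```

send_rows(
  series=[0.73,-0.6,0.1,-0.91,0.78,-0.53,0.1,-0.91,0.83,-0.45,0.1,-0.91,0.87,-0.37,0.1,-0.91,0.9,-0.28,0.1,-0.91,0.92,-0.2,0.1,-0.91,0.94,-0.11,0.1,-0.91,0.94,-0.02,0.1,-0.91],
  grip=1,
)

```text
clock: 1.07
tcp_pos: [308.3, -299.8, 211.2]
ee_rot: [0.0, 0.82, 0.572, 0.0]
contact_force: [-0.1, 0.3, 0.5]
width: 85.5
grasp_force: 0.0
```

send_rows(
  series=[0.94,0.07,0.1,-0.91,0.93,0.16,0.1,-0.91,0.91,0.25,0.1,-0.91,0.88,0.33,0.1,-0.91,0.85,0.42,0.1,-0.91,0.8,0.49,0.1,-0.91,0.75,0.57,0.1,-0.91,0.69,0.64,0.1,-0.91],
)

```text
clock: 1.73
tcp_pos: [387.4, -128.6, 191.3]
ee_rot: [0.0, 0.548, 0.836, 0.0]
contact_force: [0.9, -0.3, 0.3]
width: 85.2
grasp_force: 0.0
```

send_rows(
  series=[0.63,0.7,0.1,-0.91,0.56,0.76,0.1,-0.91,0.49,0.81,0.1,-0.91,0.41,0.85,0.1,-0.91,0.33,0.88,0.1,-0.91,0.24,0.91,0.1,-0.91,0.15,0.93,0.1,-0.91,0.06,0.94,0.1,-0.91],
)

```text
clock: 2.4
tcp_pos: [466.2, 42.7, 171.2]
ee_rot: [0.0, 0.198, 0.98, -0.0]
contact_force: [0.3, -0.7, -0.9]
width: 85.6
grasp_force: 0.0
```

send_rows(
  series=[-0.03,0.94,0.1,-0.91,-0.12,0.94,0.1,-0.91,-0.2,0.92,0.1,-0.91,-0.29,0.9,0.1,-0.91,-0.38,0.86,0.1,-0.91,-0.46,0.82,0.1,-0.91,-0.53,0.78,0.1,-0.91,-0.6,0.72,0.1,-0.91],
)

```text
clock: 3.07
tcp_pos: [545.1, 213.8, 151.1]
ee_rot: [-0.0, -0.181, 0.983, -0.0]
contact_force: [0.5, -0.6, 0.6]
width: 85.8
grasp_force: 0.0
```

```bash
python3 plan.py 546 212 70 200.5 8;python3 plan.py 546 212 32 200.5 8
```

```text
at [545.1 213.8 151.1] yaw -159.12 tilt [-1.e-04 -0.e+00 -1.e+00] j [ 0.23  0.4  -0.06  1.11  0.   -0.13] turn -0.3840705498707848
[-0.001, -0.01, 0.405, 0.008, -0.001, -0.01, 0.405, 0.008, -0.001, -0.01, 0.405, 0.008, -0.001, -0.01, 0.405, 0.008, -0.001, -0.01, 0.406, 0.008, -0.001, -0.01, 0.405, 0.008, -0.001, -0.01, 0.406, 0.008, -0.0, -0.009, 0.405, 0.008]
at [545.1 213.8 151.1] yaw -159.12 tilt [-1.e-04 -0.e+00 -1.e+00] j [ 0.23  0.4  -0.06  1.11  0.   -0.13] turn -0.3840705498707848
[-0.001, -0.01, 0.595, 0.008, -0.001, -0.01, 0.595, 0.008, -0.001, -0.01, 0.595, 0.008, -0.001, -0.01, 0.595, 0.008, -0.001, -0.01, 0.596, 0.008, -0.001, -0.01, 0.595, 0.008, -0.001, -0.01, 0.596, 0.008, -0.0, -0.009, 0.595, 0.008]
```

send_rows(
  series=[0,-0.01,0.6,0.01,0,-0.01,0.6,0.01,0,-0.01,0.6,0.01,0,-0.01,0.6,0.01,0,-0.01,0.6,0.01,0,-0.01,0.6,0.01,0,-0.01,0.6,0,0,-0.01,0.55,0],
)

```text
clock: 3.73
tcp_pos: [545.4, 210.7, 31.7]
ee_rot: [-0.0, -0.176, 0.984, 0.0]
contact_force: [0.0, 0.3, 0.4]
width: 85.0
grasp_force: 0.0
```

send_rows(
  series=[0,0,0,0,0,0,0,0,0,0,0,0,0,0,0,0,0,0,0,0,0,0,0,0,0,0,0,0,0,0,0,0],
  grip=0,
)

```text
clock: 4.4
tcp_pos: [546.0, 211.0, 33.4]
ee_rot: [0.001, -0.176, 0.984, 0.0]
contact_force: [-1.4, 1.9, 6.3]
width: 19.1
grasp_force: 59.4
```

```bash
python3 - <<'E'
from plan import *
s,p,y,r=pose();print(p,y,s['contact_force'],s['torque'],s['width'],s['grasp_force'])
a=shot('top','t1.png');shot('side','s1.png')
A=cv2.imread('pics/t1.png')[130:260,130:270];B=cv2.imread('pics/s1.png')[180:280,130:270]
cv2.imwrite('pics/v1.png',np.vstack([np.hstack([cv2.resize(A,None,fx=2.8,fy=2.8,interpolation=cv2.INTER_CUBIC),cv2.copyMakeBorder(cv2.resize(B,None,fx=2.8,fy=2.8,interpolation=cv2.INTER_CUBIC),0,84,0,0,cv2.BORDER_CONSTANT)])]))
E
```

```text
[545.96151145 210.96132038  33.44010583] -159.74793809957302 [-1.44067389  1.94385124  6.28330942] [0.2032034  0.23564406 0.00027261] 19.090929852339382 59.395803809165955
```

View pics/v1.png

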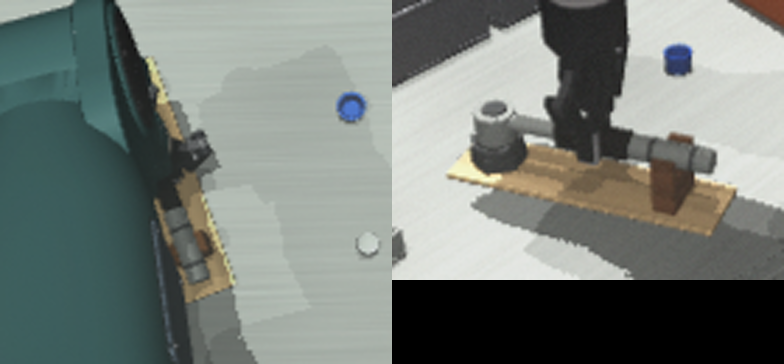

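The views show the gripper closed on the grip with the wrench still seated. I'll lift it and check the force, and print the head position from the side camera.

send_rows(
  series=[0,0,-0.2,0,0,0,-0.4,0,0,0,-0.8,0,0,0,-1,0,0,0,-1,0,0,0,-1,0,0,0,-1,0,0,0,-1,0],
)

```text
clock: 5.17
tcp_pos: [544.9, 210.5, 194.5]
ee_rot: [-0.0, -0.176, 0.984, -0.0]
contact_force: [2.0, -0.2, -6.8]
width: 18.9
grasp_force: 59.1
```

```bash
python3 - <<'E'
from plan import *
s,p,y,r=pose();print(p,y,r[:,2],s['contact_force'],s['torque'],s['width'],s['grasp_force'])
b=shot('side');print(ray(b,166.4,218.2,62), b['clock'] if 'clock' in b else '')
a=shot('top'); print('oil',ray(a,420,219,100))
E
python3 plan.py 494.9 -281.3 200 230 24
```

```text
[544.90078738 210.4670586  194.46247138] -159.754492951766 [-2.22226623e-04 -2.54523625e-04 -9.99999943e-01] [ 1.95565942 -0.17862367 -6.75953724] [-0.02628841 -0.04859963 -0.01522175] 18.854263178312106 59.10453915596008
[642.36770938 244.66127242  62.        ] 
oil [ 446.75122198 -441.19066499  100.        ]
at [546.8 211.  196.8] yaw -159.75 tilt [ 0.0057  0.0012 -1.    ] j [ 0.23  0.38  0.03  1.22 -0.   -0.12] turn 29.752383130160524
[0.365, -0.74, -0.005, -0.207, 0.381, -0.732, -0.005, -0.207, 0.397, -0.723, -0.005, -0.207, 0.412, -0.715, -0.005, -0.207, 0.428, -0.705, -0.005, -0.207, 0.443, -0.696, -0.005, -0.207, 0.458, -0.686, -0.005, -0.207, 0.473, -0.676, -0.006, -0.207]
[0.487, -0.666, -0.005, -0.207, 0.502, -0.655, -0.006, -0.207, 0.516, -0.644, -0.005, -0.207, 0.529, -0.633, -0.006, -0.207, 0.543, -0.621, -0.005, -0.207, 0.556, -0.609, -0.006, -0.207, 0.57, -0.597, -0.005, -0.207, 0.582, -0.584, -0.006, -0.207]
[0.595, -0.572, -0.005, -0.207, 0.607, -0.559, -0.006, -0.207, 0.619, -0.545, -0.005, -0.207, 0.631, -0.532, -0.006, -0.207, 0.642, -0.518, -0.005, -0.207, 0.653, -0.504, -0.006, -0.207, 0.664, -0.49, -0.005, -0.207, 0.674, -0.475, -0.006, -0.207]
```

send_rows(
  series=[0.36,-0.74,0,-0.21,0.38,-0.73,0,-0.21,0.4,-0.72,0,-0.21,0.41,-0.71,0,-0.21,0.43,-0.7,0,-0.21,0.44,-0.7,0,-0.21,0.46,-0.69,0,-0.21,0.47,-0.68,0,-0.21],
)

```text
clock: 5.93
tcp_pos: [527.6, 45.7, 191.7]
ee_rot: [-0.001, -0.262, 0.965, 0.0]
contact_force: [0.2, 0.4, -5.1]
width: 19.2
grasp_force: 59.6
```

send_rows(
  series=[0.49,-0.67,0,-0.21,0.5,-0.66,0,-0.21,0.52,-0.64,0,-0.21,0.53,-0.63,0,-0.21,0.54,-0.62,0,-0.21,0.56,-0.61,0,-0.21,0.57,-0.6,0,-0.21,0.58,-0.58,0,-0.21],
)

```text
clock: 6.6
tcp_pos: [510.8, -118.3, 191.7]
ee_rot: [-0.001, -0.346, 0.938, 0.0]
contact_force: [-0.7, -0.3, -6.5]
width: 19.0
grasp_force: 59.7
```

send_rows(
  series=[0.6,-0.57,0,-0.21,0.61,-0.56,0,-0.21,0.62,-0.55,0,-0.21,0.63,-0.53,0,-0.21,0.64,-0.52,0,-0.21,0.65,-0.5,0,-0.21,0.66,-0.49,0,-0.21,0.67,-0.48,0,-0.21],
)

```text
clock: 7.27
tcp_pos: [494.8, -282.3, 191.6]
ee_rot: [-0.0, -0.427, 0.904, 0.001]
contact_force: [0.6, -0.1, -6.1]
width: 18.9
grasp_force: 59.7
```

```bash
python3 plan.py 494.9 -281.3 140 230 8; python3 - <<'E'
from plan import *
s,p,y,r=pose();print(p,y,s['contact_force'],s['torque'])
shot('top','t2.png');shot('side','s2.png')
A=cv2.imread('pics/t2.png')[120:260,270:410];B=cv2.imread('pics/s2.png')[80:220,220:360]
cv2.imwrite('pics/v2.png',np.hstack([cv2.resize(x,None,fx=2.8,fy=2.8,interpolation=cv2.INTER_CUBIC) for x in(A,B)]))
E
```

```text
at [ 494.8 -282.3  191.6] yaw -129.46 tilt [-1.4e-03  9.0e-04 -1.0e+00] j [-0.66  0.35 -0.02  1.2  -0.   -1.54] turn -0.5431707563802775
[-0.004, 0.003, 0.258, 0.011, -0.005, 0.003, 0.258, 0.011, -0.004, 0.003, 0.258, 0.011, -0.005, 0.003, 0.258, 0.011, -0.004, 0.003, 0.258, 0.011, -0.005, 0.003, 0.258, 0.011, -0.004, 0.002, 0.258, 0.011, -0.004, 0.003, 0.257, 0.011]
[ 494.76768962 -282.34309422  191.58114933] -129.4568292436197 [ 0.63792164 -0.13011695 -6.1329028 ] [ 0.02245234 -0.02575122 -0.01389428]
```

View pics/v2.png

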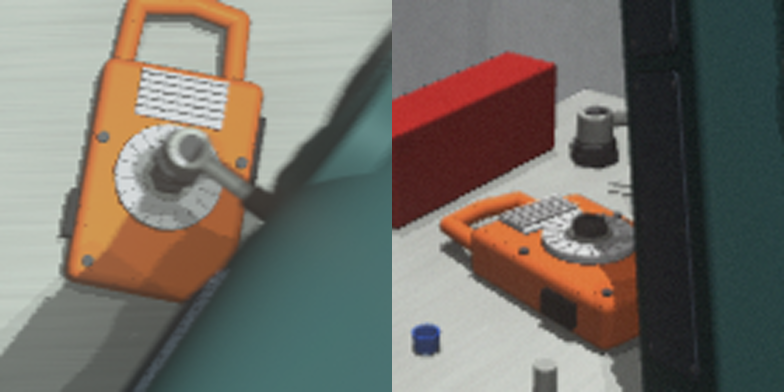

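The top view shows the head disc at full-image (337.1,172.9), the side view at (292.1,120.4), and the nut is visible in both. Now to compare these with projections.

```bash
cat > m4.py <<'E'
from m2 import *; from plan import pose
s,p,y,r=pose(); t=np.radians(y+180); zo=p[2]-33.4+6
H=p+100*np.array([np.cos(t),np.sin(t),0]); print('pred head',H[:2])
for n in('top','side'):
    d=shot(n); hp=np.array([H[0],H[1],zo+56]); u,v=proj(d,hp); print(n,'pred head px',u,v,'pred nut top px',proj(d,[559.2,-204.7,93]))
    x0,y0=int(u)-9,int(v)-9
    g=cv2.resize(d['image'][y0:y0+19,x0:x0+19],None,fx=8,fy=8,interpolation=cv2.INTER_CUBIC).astype(int); gm=g.max(-1)
    for th in (105,115,125):
        m=(gm<th).astype(np.uint8); k,l,st,c=cv2.connectedComponentsWithStats(m)
        i=l[72:84,72:84].max(); 
        if i: print(' disc',th,st[i,4]/64,(c[i]+.5)/8-.5+[x0,y0], ray(d,*((c[i]+.5)/8-.5+[x0,y0]),zo+56))
    print(gm[4::8,4::8][3:16,2:17])
E
python3 m4.py
```

```text
pred head [ 558.54371318 -206.90088766]
top pred head px 339.5887222582268 173.02468645371417 pred nut top px [330.69940788 181.64459015]
 disc 125 70.375 [340.09694161 172.73559614] [ 559.24232441 -208.21003976  219.93878536]
[[141 116 135 190 205 207 203 201 204 203 204 203 193 197 207]
 [120 123 194 207 206 158 117 117 118 124 172 200 203 165 200]
 [ 92 166 205 209 171 127 116 116 117 118 118 149 170 141 160]
 [112 178 209 195 134 116 117 118 117 116 118 115 114 130 134]
 [153 208 213 146 118 117 116 116 118 117 114  93  95 131 138]
 [157 210 212 133 113 117 117 117 117 117  94  87  91 132 140]
 [164 211 211 133 113 116 116 117 117 115  92  88  90 135 140]
 [141 208 212 141 116 117 116 116 115  93  86  88 102 136 138]
 [103 201 216 213 133 112 116 116  92  86  87  91 128 139 134]
 [ 84 168 211 214 188 126 114 115  92  86  88 120 138 139 124]
 [ 80  94 186 214 217 214 133  95  99 101 123 141 141 134 118]
 [ 80  81  99 192 212 210 156 140 143 146 144 141 131 120 131]
 [ 81  81  81  88 140 136 137 141 143 142 134 118 104 123 138]]
side pred head px 292.4244311845386 119.2833413896248
[... 440 characters left out ...]
6 164]
 [183 186 183 184 185 186 185 184 185 183 182 180 184 183 183]
 [184 184 186 186 186 184 186 182 183 183 185 185 186 184 185]
 [184 185 184 183 183 182 179 180 182 183 182 186 188 184 183]
 [186 184 181 151 128 117 113 113 107 109 136 163 182 185 185]
 [176 181 177 111  87  85  83  81  60  56  70 111 142 176 184]
 [149 175 177  91  64  77  79  79  62  63  54  95 107 123 135]
 [113 124 163 165 165 141 136 107 131 163 107  98  93  85 112]
 [104  74  93 119 134 134 149 147 151 144 100  81  72  80 101]
 [107  65  68  78  84  91 100 100 100  97  80  76  70  75  87]
 [108  66  67  74  77  78  79  83  83  82  79  73  65  68  75]
 [109  66  71  77  80  81  80  80  82  82  81  71  66 104 112]]
```

```bash
python3 - <<'E'
from m2 import *
C=np.array([559.2,-204.7])
for n,fn,box,ths in(('top','t0.png',(318,168,345,195),(100,125,140)),('side','s0.png',(281,151,302,170),(70,85,100))):
    d=shot(n); d['image']=cv2.cvtColor(cv2.imread('pics/'+fn),cv2.COLOR_BGR2RGB)
    V=[[*(C+rr*np.array([np.cos(a),np.sin(a)])),z] for z,rr in((77,20.8),(89,20.8),(93,17.5)) for a in np.radians(20+60*np.arange(6))]
    h=cv2.convexHull(np.array([proj(d,v) for v in V],np.float32)); print(n,'model',cen(h),cv2.contourArea(h),'extent',h.min((0,1)),h.max((0,1)),h[:,0,0].min(),h[:,0,0].max(),h[:,0,1].min(),h[:,0,1].max())
    for t in ths:
        q,c=blob(d,box,lambda g:g.max(-1)<t,k=16,h=85); c=cv2.convexHull(c.astype(np.float32)); print(' meas',t,cen(c),cv2.contourArea(c),c[:,0,0].min(),c[:,0,0].max(),c[:,0,1].min(),c[:,0,1].max())
    print(np.round([proj(d,[*(C+e),85])-proj(d,[*C,85]) for e in([1,0],[0,1])],3).tolist())
E
python3 plan.py 494.8 -281.2 132 230 8
```

```text
top model [330.18732928 182.25887206] 151.38494350551628 extent [322.53885 175.17125] [337.8379 189.3178] 322.53885 337.8379 175.17125 189.3178
 meas 100 [330.31806053 182.09353544] 132.373046875 323.15625 337.15625 175.78125 188.46875
 meas 125 [330.2951244  182.01285247] 148.875 322.84375 337.53125 175.15625 188.84375
 meas 140 [330.29927475 181.99610451] 157.177734375 322.65625 337.78125 174.90625 189.03125
[[-0.019, -0.347], [-0.354, 0.011]]
side model [290.50994273 159.70812195] 99.12219079444185 extent [284.18387 154.78175] [296.93588 164.54669] 284.18387 296.93588 154.78175 164.54669
 meas 70 [290.08837323 161.32924867] 58.400390625 284.34375 296.03125 158.09375 164.21875
 meas 85 [290.14053628 160.83952806] 77.73828125 284.09375 296.21875 156.90625 164.59375
 meas 100 [289.99877206 160.81398406] 89.287109375 283.96875 296.34375 156.28125 165.03125
[[-0.257, -0.086], [-0.182, 0.11]]
at [ 495.3 -280.8  192.1] yaw -129.51 tilt [-8.e-04  8.e-04 -1.e+00] j [-0.66  0.35 -0.02  1.2   0.   -1.54] turn -0.49093385380240306
[0.003, 0.001, 0.3, 0.01, 0.003, 0.001, 0.301, 0.01, 0.003, 0.001, 0.3, 0.01, 0.003, 0.0, 0.301, 0.01, 0.003, 0.001, 0.3, 0.01, 0.003, 0.0, 0.301, 0.01, 0.003, 0.001, 0.3, 0.01, 0.003, 0.0, 0.301, 0.01]
```

send_rows(
  series=[0,0,0.3,0.01,0,0,0.3,0.01,0,0,0.3,0.01,0,0,0.3,0.01,0,0,0.3,0.01,0,0,0.3,0.01,0,0,0.3,0.01,0,0,0.3,0.01],
)

```text
clock: 8.23
tcp_pos: [495.5, -281.7, 131.7]
ee_rot: [-0.0, -0.423, 0.906, 0.0]
contact_force: [-0.5, 0.4, -6.8]
width: 19.3
grasp_force: 60.1
```

```bash
python3 m4.py; python3 plan.py 495.4 -280.8 115 230 8; cat >> plan.py <<'E'
E
python3 - <<'E'
from plan import *
shot('top','t3.png');shot('side','s3.png')
A=cv2.imread('pics/t3.png')[150:214,300:364];B=cv2.imread('pics/s3.png')[120:184,260:324]
cv2.imwrite('pics/v3.png',np.hstack([cv2.resize(x,None,fx=6,fy=6,interpolation=cv2.INTER_CUBIC) for x in(A,B)]))
E
```

```text
pred head [ 559.80147281 -205.05996318]
top pred head px 334.83255329004265 176.97861780255772 pred nut top px [330.69940788 181.64459015]
 disc 125 59.53125 [335.27362205 176.67296588] [ 560.58940456 -206.26844613  160.29570954]
[[183 149 181 182 195 181 197 197 201 204 196 199 211 173 162]
 [191 119 110 148 198 210 208 203 205 206 207 202 178 155 157]
 [134  94 151 203 210 206 165 142 132 146 181 202 204 158 147]
 [109 109 196 212 208 138 117 117 116 118 119 157 159 138 134]
 [ 84 168 209 210 138 115 117 118 116 117 117 117 129 134 134]
 [ 84 186 213 179 128 117 117 117 117 117 114  92 103 133 137]
 [ 86 152 209 172 125 117 118 117 117 116 105  89  90 134 140]
 [ 91 173 210 162 121 116 117 117 117 110  90  87  94 136 139]
 [ 83 182 215 213 134 114 116 116 115  92  85  87 113 138 139]
 [ 81 143 210 213 150 119 116 114  97  87  87  97 137 141 129]
 [ 79  87 196 216 214 145 114 104  89  88  97 138 142 137 109]
 [ 79  82 117 201 215 219 213 137 106 135 146 143 139 118 118]
 [ 81  80  83 120 186 206 157 142 145 145 144 138 115 119 137]]
side pred head px 291.1512890265569 137.4922862456
[... 794 characters left out ...]
  85  83  78  56  60 101 119 153 147]
 [145 160 175 137  79  68  72  74  72  64  65 100 101 111 117]
 [131 101 128 158 165 165 165 163 165 163 104  94  79  94 112]
 [132  77  76  99 111 133 138 137 139 116  84  79  70  81  96]
 [133  74  70  73  77  90  92  93  92  81  80  73  68  72  80]
 [117  71  71  75  78  78  83  83  82  78  81  73  65  78  90]]
at [ 495.  -281.3  131.2] yaw -130.0 tilt [-0.0015  0.0012 -1.    ] j [-0.66  0.39 -0.14  1.05  0.   -1.53] turn 0.00013093392374230461
[-0.003, 0.0, 0.081, -0.0, -0.003, 0.0, 0.081, -0.0, -0.003, 0.0, 0.081, -0.0, -0.003, 0.0, 0.081, -0.0, -0.003, 0.0, 0.081, -0.0, -0.003, 0.001, 0.08, -0.0, -0.003, 0.0, 0.081, -0.0, -0.003, 0.001, 0.08, -0.0]
```

View pics/v3.png

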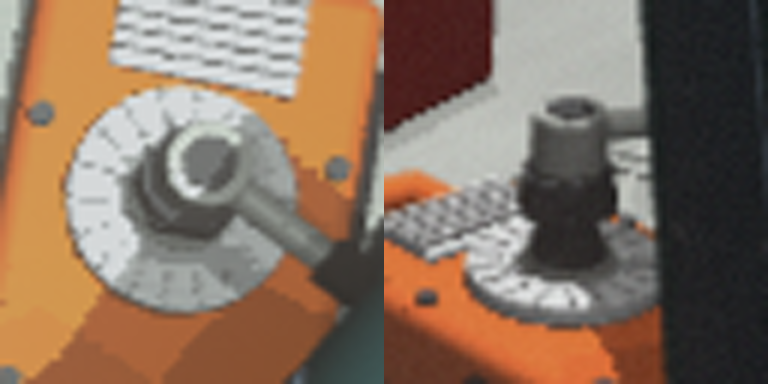

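Both views show the socket centred above the nut. I'll lower it in stages while watching force.

send_rows(
  series=[-0.01,0,0.07,0,-0.01,0,0.07,0,0,0,0.07,0,0,0,0.07,0,0,0,0.07,0,0,0,0.07,0,0,0,0.07,0,0,0,0.07,0],
)

```text
clock: 9.1
tcp_pos: [495.9, -281.3, 118.3]
ee_rot: [-0.0, -0.423, 0.906, 0.0]
contact_force: [0.1, 0.2, -6.2]
width: 19.1
grasp_force: 59.8
```

send_rows(
  series=[0,0,0.02,0,0,0,0.02,0,0,0,0.02,0,0,0,0.02,0,0,0,0.02,0,0,0,0,0,0,0,0,0,0,0,0,0],
)

```text
clock: 9.77
tcp_pos: [495.9, -281.3, 116.1]
ee_rot: [0.0, -0.423, 0.906, -0.0]
contact_force: [-0.0, 0.6, -5.9]
width: 19.0
grasp_force: 59.8
```

```bash
cat > st.py <<'E'
from plan import *
s,p,y,r=pose(); t=np.radians(y+180); C=np.array([559.7,-204.2,0])
print('pos',p.round(2),'w',round(y+180,2),'head',(p[:2]+100*np.array([np.cos(t),np.sin(t)])).round(2),'F',s['contact_force'].round(2),'M',s['torque'].round(3),'tilt',r[:,2].round(4),'Mnut',round(nutforce(s,p,C),3),'t',s['clock'])
E
python3 st.py
```

```text
pos [ 495.91 -281.33  116.08] w 50.0 head [ 560.19 -204.73] F [-0.04  0.58 -5.93] M [-0.034  0.001 -0.003] tilt [ 1.e-04 -1.e-04 -1.e+00] Mnut -0.042 t 9.7667
```

send_rows(
  series=[0,0,0.02,0,0,0,0.02,0,0,0,0.02,0,0,0,0.02,0,0,0,0.02,0,0,0,0.02,0,0,0,0,0,0,0,0,0],
)

```text
clock: 10.43
tcp_pos: [495.7, -281.7, 113.4]
ee_rot: [-0.0, -0.423, 0.906, -0.0]
contact_force: [-5.6, -2.9, 3.2]
width: 19.2
grasp_force: 61.2
```

```bash
python3 st.py
```

```text
pos [ 495.7  -281.71  113.4 ] w 49.99 head [ 559.99 -205.12] F [-5.57 -2.86  3.23] M [-0.177  0.718  0.189] tilt [-1.e-04 -1.e-03 -1.e+00] Mnut -0.06 t 10.4333
```

send_rows(
  series=[0,0,-0.03,0,0,0,-0.03,0,0.02,0.01,0,0,0.03,0.01,0,0,0,0,0.02,0,0,0,0.02,0,0,0,0.02,0,0,0,0,0],
)

```text
clock: 11.1
tcp_pos: [494.8, -282.1, 113.2]
ee_rot: [0.0, -0.423, 0.906, -0.0]
contact_force: [-1.8, -1.6, 0.0]
width: 19.3
grasp_force: 60.7
```

```bash
python3 st.py
```

```text
pos [ 494.76 -282.11  113.17] w 50.0 head [ 559.04 -205.5 ] F [-1.83 -1.62  0.03] M [0.033 0.114 0.021] tilt [ 2.e-04 -3.e-04 -1.e+00] Mnut -0.016 t 11.1
```

send_rows(
  series=[0,0,-0.03,0,0,0,-0.02,0,0.02,0,0,0,0.02,0.01,0,0,0,0,0.02,0,0,0,0.02,0,0,0,0.02,0,0,0,0,0],
)

```text
clock: 11.77
tcp_pos: [493.8, -282.6, 112.5]
ee_rot: [-0.0, -0.423, 0.906, 0.0]
contact_force: [1.4, -1.2, -6.3]
width: 19.0
grasp_force: 59.7
```

```bash
python3 st.py
```

```text
pos [ 493.79 -282.62  112.55] w 50.0 head [ 558.07 -206.01] F [ 1.37 -1.2  -6.26] M [-0.271 -0.238 -0.111] tilt [-3.e-04 -1.e-04 -1.e+00] Mnut 0.076 t 11.7667
```

send_rows(
  series=[0,0,0.02,0,0,0,0.02,0,0,0,0.02,0,0,0,0.02,0,0,0,0.02,0,0,0,0.02,0,0,0,0,0,0,0,0,0],
)

```text
clock: 12.43
tcp_pos: [493.9, -282.6, 109.8]
ee_rot: [0.0, -0.423, 0.906, -0.0]
contact_force: [0.7, -1.5, -6.1]
width: 19.3
grasp_force: 59.7
```

```bash
python3 st.py
```

```text
pos [ 493.9  -282.58  109.76] w 50.0 head [ 558.17 -205.97] F [ 0.7  -1.54 -6.15] M [-0.346 -0.211 -0.19 ] tilt [ 0. -0. -1.] Mnut -0.034 t 12.4333
```

send_rows(
  series=[0,0,0.02,0,0,0,0.02,0,0,0,0.02,0,0,0,0.02,0,0,0,0.02,0,0,0,0.02,0,0,0,0,0,0,0,0,0],
)

```text
clock: 13.1
tcp_pos: [493.9, -282.6, 106.7]
ee_rot: [-0.0, -0.423, 0.906, 0.0]
contact_force: [0.0, -1.9, -5.5]
width: 19.3
grasp_force: 59.8
```

```bash
python3 st.py
```

```text
pos [ 493.87 -282.55  106.74] w 50.0 head [ 558.15 -205.95] F [ 0.04 -1.89 -5.47] M [-0.366 -0.253 -0.225] tilt [-0.  0. -1.] Mnut -0.097 t 13.1
```

send_rows(
  series=[0,0,0.02,0,0,0,0.02,0,0,0,0.02,0,0,0,0,0,0,0,0,0,0,0,0,0,0,0,0,0,0,0,0,0],
)

```text
clock: 13.77
tcp_pos: [493.9, -282.6, 105.3]
ee_rot: [-0.0, -0.423, 0.906, 0.0]
contact_force: [1.1, -2.3, -4.8]
width: 19.2
grasp_force: 59.8
```

```bash
python3 st.py
```

```text
pos [ 493.87 -282.57  105.28] w 50.0 head [ 558.14 -205.97] F [ 1.1  -2.33 -4.75] M [-0.459 -0.233 -0.194] tilt [-0. -0. -1.] Mnut 0.045 t 13.7667
```

send_rows(
  series=[0,0,0.02,0,0,0,0.02,0,0,0,0.02,0,0,0,0,0,0,0,0,0,0,0,0,0,0,0,0,0,0,0,0,0],
)

```text
clock: 14.43
tcp_pos: [493.9, -282.7, 103.9]
ee_rot: [-0.0, -0.423, 0.906, -0.0]
contact_force: [-3.1, -4.4, 0.1]
width: 19.1
grasp_force: 60.4
```

```bash
python3 st.py
```

```text
pos [ 493.88 -282.67  103.89] w 50.0 head [ 558.16 -206.07] F [-3.08 -4.41  0.05] M [-0.624  0.039 -0.163] tilt [ 1.e-04 -3.e-04 -1.e+00] Mnut -0.114 t 14.4333
```

```bash
python3 - <<'E'
from plan import *
for n in('top','side'):
    d=shot(n);P=cloud(d)
    # head top, neck heights, along the axis
    s,p,y,r=pose(); t=np.radians(y+180); o=np.array([558.7,-205.3]); ax=np.array([np.cos(t),np.sin(t)])
    e=P[...,:2]-o; al=e@ax; la=e@np.array([-ax[1],ax[0]]); zz=P[...,2]
    for a0,a1,w in((-14,14,12),(-40,-25,4),(-60,-40,4)):
        m=(al>a0)&(al<a1)&(abs(la)<w)&(zz>105)&(zz<150); print(n,a0,m.sum(),np.percentile(zz[m],[25,50,75,90]).round(1) if m.sum() else '')
    bm=(abs(P[...,2])<15); print('bench bias',np.median(P[...,2][bm]))
    m=(np.hypot(e[...,0],e[...,1])<54)&(np.hypot(e[...,0],e[...,1])>32)&(zz<90)&(zz>60);print('wheel z',np.median(zz[m]),m.sum())
E
```

```text
top -14 93 [135.6 137.1 138.4 139.6]
top -40 16 [131.1 132.8 133.8 134. ]
top -60 22 [130.2 132.  133.6 135. ]
bench bias 0.9710770059596143
wheel z 75.29045497635309 666
side -14 36 [133.2 135.1 136.5 137.2]
side -40 5 [116.9 125.7 128.4 128.8]
side -60 0 
bench bias 0.08737404925244618
wheel z 73.76260502033233 219
```

Depth puts the head top at about 135 to 136 mm and level, which matches fully home at 135. Now turning clockwise about the nut axis (+y with + turn).

send_rows(
  series=[0.02,0.051,-0.01,0.12,0,0.051,0,0.12,0,0.051,0,0.12,0,0.051,0,0.12,0,0.051,0,0.12,0,0.051,0,0.12,0,0.051,0,0.12,0,0.051,0,0.12],
)

```text
clock: 15.2
tcp_pos: [486.0, -276.0, 104.1]
ee_rot: [0.0, -0.376, 0.927, -0.0]
contact_force: [1.4, -3.5, -3.4]
width: 19.1
grasp_force: 60.1
```

```bash
sed -i 's/559.7,-204.2,0/559.4,-204.5,0/; s/100\*np/102*np/' st.py; python3 st.py
```

```text
pos [ 485.98 -276.01  104.07] w 44.17 head [ 559.14 -204.93] F [ 1.37 -3.53 -3.37] M [-0.339 -0.785 -0.192] tilt [ 1.e-04 -1.e-04 -1.e+00] Mnut 0.166 t 15.2
```

send_rows(
  series=[0,0.051,0,0.12,0,0.051,0,0.12,0,0.051,0,0.12,0,0.051,0,0.12,0,0.051,0,0.12,0,0.051,0,0.12,0,0.051,0,0.12,0,0.051,0,0.12],
)

```text
clock: 15.87
tcp_pos: [479.1, -268.4, 104.1]
ee_rot: [-0.0, -0.329, 0.944, -0.0]
contact_force: [1.4, -2.5, -1.8]
width: 19.3
grasp_force: 60.2
```

```bash
python3 st.py
```

```text
pos [ 479.15 -268.35  104.06] w 38.41 head [ 559.07 -204.98] F [ 1.44 -2.54 -1.84] M [-0.232 -0.6   -0.156] tilt [ 0.e+00 -1.e-04 -1.e+00] Mnut 0.14 t 15.8667
```

send_rows(
  series=[0,0.03,0,0.07,0,0.03,0,0.07,0,0.03,0,0.07,0,0.03,0,0.07,0,0.03,0,0.07,0,0.03,0,0.07,0,0.03,0,0.07,0,0.03,0,0.07],
)

```text
clock: 16.53
tcp_pos: [475.5, -263.6, 104.0]
ee_rot: [-0.0, -0.301, 0.953, 0.0]
contact_force: [0.6, -2.9, -2.6]
width: 18.8
grasp_force: 60.2
```

```bash
python3 st.py
```

```text
pos [ 475.55 -263.55  104.  ] w 35.09 head [ 559.02 -204.92] F [ 0.63 -2.94 -2.64] M [-0.255 -0.572 -0.129] tilt [-1.e-04  1.e-04 -1.e+00] Mnut 0.155 t 16.5333
```

send_rows(
  series=[0,0.021,0,0.05,0,0.021,0,0.05,0,0.021,0,0.05,0,0.021,0,0.05,0,0.021,0,0.05,0,0.021,0,0.05,0,0.021,0,0.05,0,0.021,0,0.05],
)

```text
clock: 17.2
tcp_pos: [473.2, -260.1, 104.0]
ee_rot: [-0.0, -0.281, 0.96, 0.0]
contact_force: [1.2, -2.1, -1.8]
width: 18.9
grasp_force: 60.2
```

```bash
python3 st.py
```

```text
pos [ 473.19 -260.1   103.99] w 32.7 head [ 559.03 -205.  ] F [ 1.19 -2.12 -1.76] M [-0.216 -0.399 -0.117] tilt [-2.e-04  1.e-04 -1.e+00] Mnut 0.131 t 17.2
```

send_rows(
  series=[0,0.021,0,0.05,0,0.021,0,0.05,0,0.021,0,0.05,0,0.021,0,0.05,0,0.021,0,0.05,0,0.021,0,0.05,0,0.021,0,0.05,0,0.021,0,0.05],
)

```text
clock: 17.87
tcp_pos: [471.0, -256.5, 104.0]
ee_rot: [-0.0, -0.261, 0.965, 0.0]
contact_force: [-0.9, -1.2, -2.1]
width: 19.2
grasp_force: 60.2
```

```bash
python3 st.py
```

```text
pos [ 470.95 -256.5   104.01] w 30.3 head [ 559.02 -205.05] F [-0.94 -1.22 -2.06] M [-0.261 -0.237 -0.004] tilt [-2.e-04  1.e-04 -1.e+00] Mnut 0.055 t 17.8667
```

send_rows(
  series=[0,0.021,0,0.05,0,0.021,0,0.05,0,0.021,0,0.05,0,0.021,0,0.05,0,0.021,0,0.05,0,0.021,0,0.05,0,0.021,0,0.05,0,0.021,0,0.05],
)

```text
clock: 18.53
tcp_pos: [468.9, -252.9, 104.0]
ee_rot: [-0.0, -0.241, 0.971, 0.0]
contact_force: [-2.0, -2.1, -1.4]
width: 19.3
grasp_force: 60.2
```

```bash
python3 st.py
```

```text
pos [ 468.92 -252.85  104.  ] w 27.9 head [ 559.07 -205.13] F [-2.   -2.09 -1.43] M [-0.29  -0.044  0.062] tilt [-2.e-04  0.e+00 -1.e+00] Mnut 0.155 t 18.5333
```

send_rows(
  series=[0,0.021,0,0.05,0,0.021,0,0.05,0,0.021,0,0.05,0,0.021,0,0.05,0,0.021,0,0.05,0,0.021,0,0.05,0,0.021,0,0.05,0,0.021,0,0.05],
)

```text
clock: 19.2
tcp_pos: [467.0, -249.1, 104.0]
ee_rot: [-0.0, -0.221, 0.975, 0.0]
contact_force: [-2.8, -2.3, -1.1]
width: 19.4
grasp_force: 60.3
```

```bash
python3 st.py
```

```text
pos [ 467.02 -249.1   103.98] w 25.5 head [ 559.09 -205.19] F [-2.85 -2.31 -1.1 ] M [-0.252  0.207  0.108] tilt [-2.e-04  1.e-04 -1.e+00] Mnut 0.194 t 19.2
```

send_rows(
  series=[0.01,0.021,0,0.05,0,0.021,0,0.05,0,0.021,0,0.05,0,0.021,0,0.05,0,0.021,0,0.05,0,0.021,0,0.05,0,0.021,0,0.05,0,0.021,0,0.05],
)

```text
clock: 19.87
tcp_pos: [465.1, -245.4, 104.0]
ee_rot: [-0.0, -0.2, 0.98, 0.0]
contact_force: [-2.4, -0.8, -2.4]
width: 19.0
grasp_force: 60.2
```

```bash
python3 st.py
```

```text
pos [ 465.13 -245.36  103.99] w 23.1 head [ 558.95 -205.34] F [-2.39 -0.83 -2.37] M [-0.009  0.056  0.173] tilt [-1.e-04  1.e-04 -1.e+00] Mnut 0.154 t 19.8667
```

send_rows(
  series=[0,0.021,0,0.05,0,0.021,0,0.05,0,0.021,0,0.05,0,0.021,0,0.05,0,0.021,0,0.05,0,0.021,0,0.05,0,0.021,0,0.05,0,0.021,0,0.05],
)

```text
clock: 20.53
tcp_pos: [463.5, -241.5, 104.0]
ee_rot: [-0.0, -0.18, 0.984, 0.0]
contact_force: [-1.9, -0.9, -3.0]
width: 19.2
grasp_force: 60.3
```

```bash
python3 st.py
```

```text
pos [ 463.47 -241.51  104.01] w 20.7 head [ 558.89 -205.46] F [-1.88 -0.89 -2.99] M [-0.11   0.201  0.252] tilt [-2.e-04  0.e+00 -1.e+00] Mnut 0.269 t 20.5333
```

send_rows(
  series=[0,0.021,0,0.05,0,0.021,0,0.05,0,0.021,0,0.05,0,0.021,0,0.05,0,0,0,0,0,0,0,0,0,0,0,0,0,0,0,0],
)

```text
clock: 21.2
tcp_pos: [462.8, -239.7, 104.0]
ee_rot: [-0.0, -0.17, 0.986, -0.0]
contact_force: [-5.1, -2.6, -0.4]
width: 19.4
grasp_force: 60.4
```

```bash
python3 st.py
```

```text
pos [ 462.82 -239.67  104.04] w 19.53 head [ 558.95 -205.57] F [-5.13 -2.62 -0.43] M [-0.359  0.468  0.327] tilt [-1.e-04 -1.e-04 -1.e+00] Mnut 0.399 t 21.2
```

send_rows(
  series=[0.01,0.021,0,0.05,0,0.021,0,0.05,0,0.021,0,0.05,0,0,0,0,0,0,0,0,0,0,0,0,0,0,0,0,0,0,0,0],
)

```text
clock: 21.87
tcp_pos: [462.2, -238.2, 104.1]
ee_rot: [0.0, -0.162, 0.987, -0.0]
contact_force: [-1.2, -2.1, -2.6]
width: 19.3
grasp_force: 60.3
```

```bash
python3 st.py
```

```text
pos [ 462.24 -238.25  104.05] w 18.63 head [ 558.89 -205.67] F [-1.16 -2.13 -2.63] M [-0.466 -0.1    0.395] tilt [ 3.e-04 -0.e+00 -1.e+00] Mnut 0.563 t 21.8667
```

send_rows(
  series=[0,0.021,0,0.05,0,0.021,0,0.05,0,0.021,0,0.05,0,0,0,0,0,0,0,0,0,0,0,0,0,0,0,0,0,0,0,0],
)

```text
clock: 22.53
tcp_pos: [461.7, -236.8, 104.0]
ee_rot: [0.0, -0.154, 0.988, -0.0]
contact_force: [0.5, -3.3, -3.5]
width: 19.4
grasp_force: 60.3
```

```bash
python3 st.py
```

```text
pos [ 461.7  -236.76  104.04] w 17.73 head [ 558.86 -205.7 ] F [ 0.47 -3.34 -3.45] M [-0.645 -0.35   0.562] tilt [ 1.e-04 -1.e-04 -1.e+00] Mnut 0.903 t 22.5333
```

send_rows(
  series=[0,0.02,0,0.05,0,0,0,0,0,0,0,0,0,0,0,0,0,0,0,0,0,0,0,0,0,0,0,0,0,0,0,0],
)

```text
clock: 23.2
tcp_pos: [461.5, -236.3, 104.1]
ee_rot: [0.0, -0.151, 0.988, -0.0]
contact_force: [0.5, -2.9, -4.3]
width: 19.0
grasp_force: 60.3
```

```bash
python3 st.py
```

```text
pos [ 461.51 -236.27  104.05] w 17.43 head [ 558.83 -205.72] F [ 0.53 -2.94 -4.35] M [-0.724 -0.468  0.563] tilt [ 1.e-04 -1.e-04 -1.e+00] Mnut 0.868 t 23.2
```

send_rows(
  series=[0,0.02,0,0.05,0,0.02,0,0.05,0,0,0,0,0,0,0,0,0,0,0,0,0,0,0,0,0,0,0,0,0,0,0,0],
)

```text
clock: 23.87
tcp_pos: [461.1, -235.2, 104.0]
ee_rot: [0.0, -0.146, 0.989, 0.0]
contact_force: [0.4, -2.5, -3.3]
width: 18.9
grasp_force: 60.4
```

```bash
python3 st.py
```

```text
pos [ 461.15 -235.24  104.03] w 16.83 head [ 558.78 -205.71] F [ 0.4  -2.48 -3.27] M [-0.617 -0.444  0.6  ] tilt [-0.e+00  1.e-04 -1.e+00] Mnut 0.855 t 23.8667
```

send_rows(
  series=[0,0.021,0,0.05,0,0.021,0,0.05,0,0.021,0,0.05,0,0,0,0,0,0,0,0,0,0,0,0,0,0,0,0,0,0,0,0],
)

```text
clock: 24.53
tcp_pos: [460.7, -233.7, 104.0]
ee_rot: [0.0, -0.139, 0.99, 0.0]
contact_force: [0.2, -1.5, -3.0]
width: 19.6
grasp_force: 60.3
```

```bash
python3 st.py
```

```text
pos [ 460.71 -233.74  104.04] w 15.93 head [ 558.79 -205.75] F [ 0.24 -1.49 -3.01] M [-0.351 -0.411  0.567] tilt [ 0.e+00  1.e-04 -1.e+00] Mnut 0.722 t 24.5333
```

The load peaked at about 0.9 to 1.0 N m and has fallen to 0.72 while turning on, so the wrench has clicked. I'll stop and back off into the socket's free play.

send_rows(
  series=[0,-0.05,0,-0.12,0,-0.05,0,-0.12,0,-0.05,0,-0.12,0,-0.05,0,-0.12,0,-0.05,0,-0.12,0,-0.05,0,-0.12,0,-0.05,0,-0.12,0,0,0,0],
)

```text
clock: 25.2
tcp_pos: [463.5, -242.0, 103.9]
ee_rot: [0.0, -0.182, 0.983, 0.0]
contact_force: [0.6, 2.2, -3.8]
width: 19.2
grasp_force: 60.0
```

```bash
python3 st.py
```

```text
pos [ 463.45 -242.01  103.94] w 21.02 head [ 558.66 -205.42] F [ 0.64  2.25 -3.83] M [ 0.503 -0.635  0.085] tilt [-0.e+00  6.e-04 -1.e+00] Mnut -0.107 t 25.2
```

send_rows(
  series=[0,0.01,0,0,0,0.01,0,0,0,0,-0.02,0,0,0,-0.02,0,0,0,-0.04,0,0,0,-0.04,0,0,0,-0.04,0,0,0,0,0],
)

```text
clock: 25.87
tcp_pos: [463.9, -241.2, 107.5]
ee_rot: [0.001, -0.182, 0.983, 0.0]
contact_force: [12.7, 2.5, -17.3]
width: 19.1
grasp_force: 59.3
```

```bash
python3 st.py
```

```text
pos [ 463.89 -241.16  107.54] w 20.99 head [ 559.12 -204.62] F [ 12.65   2.48 -17.32] M [ 0.305 -1.807 -0.056] tilt [ 9.0e-04  1.2e-03 -1.0e+00] Mnut 0.171 t 25.8667
```

send_rows(
  series=[-0.01,0,0,0,-0.01,0,0,0,-0.01,0,0,0,-0.01,0,0,0,0,0,0,0,0,0,0,0,0,0,0,0,0,0,0,0],
)

```text
clock: 26.53
tcp_pos: [464.0, -241.0, 107.4]
ee_rot: [-0.0, -0.182, 0.983, 0.0]
contact_force: [6.0, 0.3, -13.5]
width: 19.3
grasp_force: 59.9
```

```bash
python3 st.py
```

```text
pos [ 463.99 -241.05  107.44] w 20.97 head [ 559.23 -204.55] F [  5.98   0.27 -13.52] M [-0.193 -0.657 -0.037] tilt [-9.e-04  4.e-04 -1.e+00] Mnut 0.156 t 26.5333
```

send_rows(
  series=[-0.01,-0.04,0,-0.1,-0.01,-0.04,0,-0.1,-0.01,0,0,0,0,0,0,0,0,0,0,0,0,0,0,0,0,0,0,0,0,0,0,0],
)

```text
clock: 27.2
tcp_pos: [465.2, -242.8, 107.9]
ee_rot: [-0.0, -0.192, 0.981, 0.0]
contact_force: [-4.9, -2.8, -10.4]
width: 19.0
grasp_force: 60.5
```

```bash
python3 st.py
```

```text
pos [ 465.15 -242.81  107.9 ] w 22.16 head [ 559.62 -204.35] F [ -4.9   -2.78 -10.36] M [-0.821  1.33  -0.012] tilt [-9.e-04 -1.e-04 -1.e+00] Mnut 0.062 t 27.2
```

send_rows(
  series=[0.01,0,0,0,0.005,0,0,0,0,0,-0.02,0,0,0,-0.02,0,0,0,-0.02,0,0,0,0,0,0,0,0,0,0,0,0,0],
)

```text
clock: 27.87
tcp_pos: [465.3, -243.0, 109.6]
ee_rot: [0.0, -0.192, 0.981, -0.0]
contact_force: [-2.4, -1.5, -9.8]
width: 19.2
grasp_force: 60.3
```

```bash
python3 st.py
```

```text
pos [ 465.26 -242.97  109.59] w 22.17 head [ 559.73 -204.48] F [-2.43 -1.49 -9.82] M [-0.397  0.944  0.086] tilt [ 1.e-04 -0.e+00 -1.e+00] Mnut 0.133 t 27.8667
```

send_rows(
  series=[0.01,0,-0.02,0,0,0,-0.02,0,0,0,-0.02,0,0,0,-0.02,0,0,0,-0.02,0,0,0,-0.02,0,0,0,-0.02,0,0,0,-0.02,0],
)

```text
clock: 28.53
tcp_pos: [465.1, -243.1, 113.7]
ee_rot: [0.0, -0.192, 0.981, -0.0]
contact_force: [-0.7, 0.2, -6.8]
width: 19.2
grasp_force: 60.6
```

```bash
python3 st.py
```

```text
pos [ 465.14 -243.11  113.66] w 22.17 head [ 559.6  -204.63] F [-0.67  0.17 -6.79] M [-0.015  0.405  0.101] tilt [ 3.e-04 -0.e+00 -1.e+00] Mnut 0.058 t 28.5333
```

Free of the nut. Lifting clear.

send_rows(
  series=[0,0,-0.1,0,0,0,-0.2,0,0,0,-0.4,0,0,0,-0.6,0,0,0,-0.6,0,0,0,-0.6,0,0,0,-0.5,0,0,0,-0.3,0],
)

```text
clock: 29.2
tcp_pos: [465.6, -243.4, 198.0]
ee_rot: [0.001, -0.192, 0.981, -0.001]
contact_force: [-0.3, -0.8, -6.1]
width: 19.2
grasp_force: 61.0
```

```bash
python3 st.py; python3 - <<'E'
from m2 import *; from plan import pose
s,p,y,r=pose(); t=np.radians(y+180); zo=p[2]-25.2
for n in('top','side'):
    d=shot(n,n[0]+'4.png'); print(n,[proj(d,np.array([p[0],p[1],zo])+np.array([l*np.cos(t),l*np.sin(t),56])).round(1).tolist() for l in(100,102,104)],'nut',proj(d,[559.5,-204.5,93]).round(1))
A=cv2.imread('pics/t4.png')[120:220,270:410];B=cv2.imread('pics/s4.png')[80:180,220:360]
cv2.imwrite('pics/v4.png',np.hstack([cv2.resize(x,None,fx=2.8,fy=2.8,interpolation=cv2.INTER_CUBIC) for x in(A,B)]))
E
python3 plan.py 547 212 190 200 24
```

```text
pos [ 465.64 -243.4   197.99] w 22.17 head [ 560.1  -204.92] F [-0.35 -0.84 -6.13] M [-0.029 -0.021  0.054] tilt [ 0.0022 -0.0013 -1.    ] Mnut 0.119 t 29.2
top [[339.7, 172.5], [339.4, 171.7], [339.0, 171.0]] nut [330.6 181.5]
side [[292.4, 116.7], [291.7, 116.6], [291.1, 116.5]] nut [290.5 157.1]
at [ 465.7 -243.5  197.3] yaw -157.83 tilt [ 0.0021 -0.0014 -1.    ] j [-0.64  0.27 -0.12  1.17  0.   -1.02] turn -2.168585185965185
[-0.412, 0.652, 0.012, 0.015, -0.411, 0.652, 0.012, 0.015, -0.41, 0.653, 0.012, 0.015, -0.409, 0.654, 0.012, 0.015, -0.408, 0.654, 0.012, 0.015, -0.407, 0.655, 0.012, 0.015, -0.406, 0.656, 0.012, 0.015, -0.405, 0.656, 0.012, 0.015]
[-0.404, 0.657, 0.012, 0.015, -0.403, 0.658, 0.012, 0.015, -0.402, 0.658, 0.012, 0.015, -0.4, 0.659, 0.012, 0.015, -0.399, 0.66, 0.012, 0.015, -0.398, 0.66, 0.013, 0.015, -0.398, 0.661, 0.012, 0.015, -0.396, 0.661, 0.013, 0.015]
[-0.395, 0.662, 0.012, 0.015, -0.394, 0.663, 0.013, 0.015, -0.393, 0.663, 0.012, 0.015, -0.393, 0.664, 0.013, 0.015, -0.391, 0.664, 0.012, 0.015, -0.39, 0.665, 0.013, 0.015, -0.39, 0.666, 0.012, 0.015, -0.388, 0.667, 0.013, 0.015]
```

View pics/v4.png

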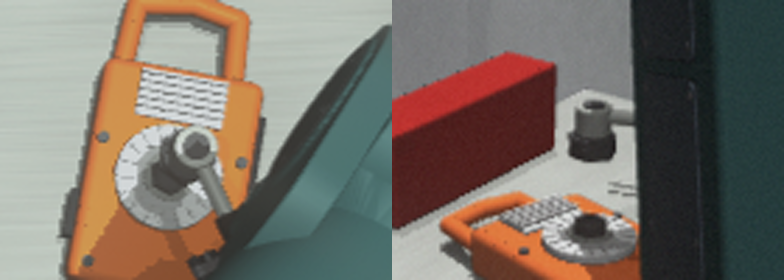

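The wrench is off the nut, level in both views. Carrying it back.

send_rows(
  series=[-0.41,0.65,0.01,0.01,-0.41,0.65,0.01,0.01,-0.41,0.65,0.01,0.01,-0.41,0.65,0.01,0.01,-0.41,0.65,0.01,0.01,-0.41,0.65,0.01,0.01,-0.41,0.65,0.01,0.01,-0.4,0.66,0.01,0.01],
)

```text
clock: 29.97
tcp_pos: [492.0, -90.7, 193.3]
ee_rot: [-0.0, -0.188, 0.982, 0.0]
contact_force: [0.8, 0.5, -5.8]
width: 19.3
grasp_force: 60.9
```

send_rows(
  series=[-0.4,0.66,0.01,0.01,-0.4,0.66,0.01,0.01,-0.4,0.66,0.01,0.01,-0.4,0.66,0.01,0.01,-0.4,0.66,0.01,0.01,-0.4,0.66,0.01,0.02,-0.4,0.66,0.01,0.02,-0.4,0.66,0.01,0.02],
)

```text
clock: 30.63
tcp_pos: [518.1, 61.4, 191.3]
ee_rot: [-0.0, -0.182, 0.983, 0.0]
contact_force: [0.5, 0.5, -6.6]
width: 19.1
grasp_force: 60.9
```

send_rows(
  series=[-0.4,0.66,0.01,0.02,-0.39,0.66,0.01,0.02,-0.39,0.66,0.01,0.02,-0.39,0.66,0.01,0.02,-0.39,0.66,0.01,0.02,-0.39,0.66,0.01,0.02,-0.39,0.66,0.01,0.02,-0.39,0.66,0.01,0.02],
)

```text
clock: 31.3
tcp_pos: [544.9, 212.5, 189.1]
ee_rot: [-0.001, -0.174, 0.985, 0.0]
contact_force: [0.4, -0.7, -6.5]
width: 19.0
grasp_force: 60.9
```

```bash
python3 - <<'E'
from h import *
viewer.get_image('top')
E
python3 plan.py 545.9 211 80 200.25 8; python3 - <<'E'
from m2 import *; from plan import pose
s,p,y,r=pose(); t=np.radians(y+180); d=shot('side','s5.png'); zo=p[2]-25.3
for l in(98,100,102,104,106): print(l,proj(d,np.array([p[0],p[1],zo])+np.array([l*np.cos(t),l*np.sin(t),56])).round(1))
u,v=proj(d,np.array([p[0],p[1],zo])+np.array([101*np.cos(t),101*np.sin(t),56])); x0,y0=int(u)-8,int(v)-8
print(x0,y0);print(d['image'][y0:y0+17,x0:x0+17].max(-1))
E
```

```text
at [545.3 215.2 188.9] yaw -159.87 tilt [-8.0e-04  1.5e-03 -1.0e+00] j [ 0.24  0.38  0.02  1.2   0.   -0.12] turn 0.11562650078553816
[0.005, -0.021, 0.545, -0.002, 0.005, -0.021, 0.545, -0.002, 0.005, -0.021, 0.544, -0.002, 0.004, -0.021, 0.545, -0.002, 0.005, -0.021, 0.544, -0.002, 0.004, -0.021, 0.545, -0.002, 0.005, -0.02, 0.544, -0.002, 0.004, -0.021, 0.545, -0.002]
98 [159.5 166.3]
100 [158.8 166.2]
102 [158.1 166.1]
104 [157.4 166. ]
106 [156.7 165.8]
150 158
[[147 111  96  76  61  60  59  58  61  61  60  61  57  58  61  61  56]
 [ 93  71  58  59  56  60  61  59  59  58  58  59  60  61  58  57  60]
 [112  79  60  58  61  63  57  59  60  61  59  60  59  58  58  62  57]
 [ 81 101 152 116  62  59  58  61  62  61  60  62  58  59  56  61  55]
 [ 60  72 100  98  97 111  83  62  59  57  57  60  58  61  60  56  60]
 [ 61  62  59  69  77  87 120 118  82  61  59  60  59  59  60  60  56]
 [ 60  60  63  65  61  95 103 110 114 118 101 115 135  95  75  62  60]
 [ 84  63  62 102 123 105  92  95  98 102 100 100 117 165 174 119  65]
 [ 98 154 170 145 112  98  92  92  95  94  93  95  96 148 188 181  96]
 [ 86 175 191 129  98  94  94  90  92  96  94  94  77 155 191 193 140]
 [103 177 194 141  76  81  85  85  83  76  72  67 134 183 190 162 100]
 [ 84 163 192 182 172 130 102  77  77  81 161 175 185 180 155 132  95]
 [ 64 103 143 175 189 183 178 175 173 182 188 178 148 124  98 147 124]
 [ 58  71  89 112 128 133 142 148 132 132 129 111  94  84 126 130 123]
 [ 60  70  76  84  88  91  95 100  97  93  88  87  82  82 114 114 114]
 [ 57  73  78  81  84  85  88  91  92  92  89  89  85  83  95  95 100]
 [ 61  70  76  80  82  88  90  88  88  86  85  85  83  83  83  81  88]]
```

send_rows(
  series=[0.01,-0.02,0.54,0,0,-0.02,0.54,0,0,-0.02,0.54,0,0.01,-0.02,0.54,0,0,-0.02,0.54,0,0,-0.02,0.54,0,0.01,-0.02,0.54,0,0,-0.02,0.54,0],
)

```text
clock: 32.07
tcp_pos: [545.3, 206.9, 80.8]
ee_rot: [-0.0, -0.174, 0.985, -0.0]
contact_force: [0.9, 0.3, -6.1]
width: 19.5
grasp_force: 61.2
```

```bash
python3 - <<'E'
from h import *
viewer.get_image('top');viewer.get_image('top')
E
python3 plan.py 545.9 211 36 200.25 8
```

```text
at [544.3 206.7  79.8] yaw -159.96 tilt [-3.9e-03 -9.0e-04 -1.0e+00] j [ 0.22  0.45 -0.19  0.94 -0.   -0.13] turn 0.20627712046541546
[-0.015, 0.018, 0.219, -0.004, -0.015, 0.018, 0.219, -0.004, -0.015, 0.017, 0.219, -0.004, -0.015, 0.018, 0.219, -0.004, -0.015, 0.017, 0.219, -0.004, -0.015, 0.018, 0.218, -0.004, -0.015, 0.017, 0.219, -0.004, -0.015, 0.018, 0.218, -0.004]
```

send_rows(
  series=[-0.03,0.07,0,0,-0.04,0.07,0,0,0,0,0,0,0,0,0,0,0,0,0,0,0,0,0,0,0,0,0,0,0,0,0,0],
)

```text
clock: 32.83
tcp_pos: [546.2, 211.4, 82.1]
ee_rot: [0.0, -0.174, 0.985, -0.0]
contact_force: [0.2, -0.4, -6.9]
width: 18.9
grasp_force: 60.9
```

```bash
python3 plan.py 545.9 211 36 200.25 8
```

```text
at [546.2 211.4  82.1] yaw -159.93 tilt [ 1.e-04  0.e+00 -1.e+00] j [ 0.23  0.45 -0.18  0.94 -0.   -0.12] turn 0.18258343296770363
[0.002, -0.001, 0.231, -0.004, 0.002, -0.001, 0.231, -0.004, 0.002, -0.001, 0.23, -0.004, 0.002, -0.001, 0.231, -0.004, 0.003, -0.001, 0.23, -0.004, 0.002, -0.001, 0.231, -0.004, 0.003, -0.001, 0.23, -0.004, 0.002, -0.002, 0.231, -0.004]
```

send_rows(
  series=[0.01,0,0.3,0,0,0,0.3,0,0,0,0.3,0,0,0,0.3,0,0,0,0.3,0,0,0,0.24,0,0,0,0.16,0,0,0,0.05,0],
)

```text
clock: 33.5
tcp_pos: [545.7, 211.2, 33.5]
ee_rot: [-0.0, -0.174, 0.985, -0.0]
contact_force: [-10.1, -2.5, 19.5]
width: 19.3
grasp_force: 64.4
```

send_rows(
  series=[0,0,0.02,0,0,0,0.02,0,0,0,0.02,0,0,0,0,0,0,0,0,0,0,0,0,0,0,0,0,0,0,0,0,0],
)

```text
clock: 34.17
tcp_pos: [545.8, 211.2, 33.4]
ee_rot: [0.0, -0.174, 0.985, -0.0]
contact_force: [-12.0, -4.0, 24.0]
width: 19.1
grasp_force: 65.6
```

```bash
python3 st.py
```

```text
pos [545.78 211.25  33.43] w 20.07 head [641.58 246.26] F [-11.99  -4.    24.  ] M [-0.668  2.226 -0.025] tilt [ 0.001  0.    -1.   ] Mnut 5.014 t 34.1667
```

send_rows(
  series=[0,0,-0.04,0,0,0,-0.04,0,0,0,0,0,0,0,0,0,0,0,0,0,0,0,0,0,0,0,0,0,0,0,0,0],
)

```text
clock: 34.83
tcp_pos: [546.1, 211.3, 33.7]
ee_rot: [0.0, -0.174, 0.985, -0.0]
contact_force: [0.7, -0.4, -6.1]
width: 19.4
grasp_force: 61.2
```

```bash
python3 st.py
```

```text
pos [546.11 211.3   33.7 ] w 20.06 head [641.92 246.29] F [ 0.7  -0.39 -6.14] M [ 0.098 -0.252 -0.082] tilt [ 1.e-04  0.e+00 -1.e+00] Mnut -0.368 t 34.8333
```

send_rows(
  series=[0,0,0.02,0,0,0,0,0,0,0,0,0,0,0,0,0,0,0,0,0,0,0,0,0,0,0,0,0,0,0,0,0],
)

```text
clock: 35.5
tcp_pos: [546.1, 211.3, 33.6]
ee_rot: [0.0, -0.174, 0.985, 0.0]
contact_force: [-2.8, -0.5, 6.2]
width: 18.8
grasp_force: 62.5
```

send_rows(
  series=[0,0,0,0,0,0,0,0,0,0,0,0,0,0,0,0,0,0,0,0,0,0,0,0,0,0,0,0,0,0,0,0],
  grip=1,
)

```text
clock: 36.17
tcp_pos: [546.0, 211.3, 33.3]
ee_rot: [0.0, -0.174, 0.985, 0.0]
contact_force: [0.6, 0.7, 0.9]
width: 85.4
grasp_force: 0.0
```

```bash
python3 st.py; python3 -c "
from h import *
print(robot.get_state()['width'])"
```

```text
pos [546.02 211.31  33.29] w 20.07 head [641.82 246.31] F [0.56 0.73 0.86] M [ 0.034 -0.005  0.051] tilt [ 0.  0. -1.] Mnut -0.193 t 36.1667
85.39090822970465
```

Released. Retract, then move aside for a final check.

send_rows(
  series=[0,0,-0.3,0,0,0,-0.6,0,0,0,-1,0,0,0,-1,0,0,0,-1,0,0,0,-1,0,0,0,-1,0,0,0,-1,0],
)

```text
clock: 36.83
tcp_pos: [545.7, 211.2, 207.8]
ee_rot: [0.0, -0.174, 0.985, 0.0]
contact_force: [0.2, -0.4, 0.0]
width: 85.4
grasp_force: 0.0
```

send_rows(
  series=[0.3,0.9,0,0,0.3,0.9,0,0,0.3,0.9,0,0,0.3,0.9,0,0,0.3,0.9,0,0,0.3,0.9,0,0,0.3,0.9,0,0,0.3,0.9,0,0],
)

```text
clock: 37.5
tcp_pos: [427.0, 360.6, 206.5]
ee_rot: [0.0, -0.174, 0.985, 0.0]
contact_force: [2.1, 0.4, 0.5]
width: 85.2
grasp_force: 0.0
```

send_rows(
  series=[0,0,0,0,0,0,0,0,0,0,0,0,0,0,0,0,0,0,0,0,0,0,0,0,0,0,0,0,0,0,0,0],
)

```text
clock: 38.17
tcp_pos: [428.1, 359.5, 205.8]
ee_rot: [-0.0, -0.174, 0.985, -0.0]
contact_force: [0.4, -0.4, -0.3]
width: 85.3
grasp_force: 0.0
```

```bash
python3 - <<'E'
from plan import *
s,p,y,r=pose();print(p,y,s['contact_force'])
shot('top','t6.png');shot('side','s6.png')
f=lambda n,c:cv2.imread('pics/'+n)[c[0]:c[1],c[2]:c[3]]
def pr(a,b): return np.hstack([f(a,(120,260,130,250)),f(b,(190,270,140,270))]) if 0 else None
R=lambda x:cv2.resize(x,(264,264),interpolation=cv2.INTER_CUBIC)
rows=[np.hstack([R(f(t,(140,250,140,250))),R(f(t,(145,219,294,368))),R(f(sd,(180,290,140,250)))]) for t,sd in(('t0.png','s0.png'),('t6.png','s6.png'))]
cv2.imwrite('pics/v6.png',np.vstack(rows))
E
```

```text
[428.09486776 359.50698009 205.77436924] -159.96383087219405 [ 0.44854973 -0.41940317 -0.30261781]
```

View pics/v6.png

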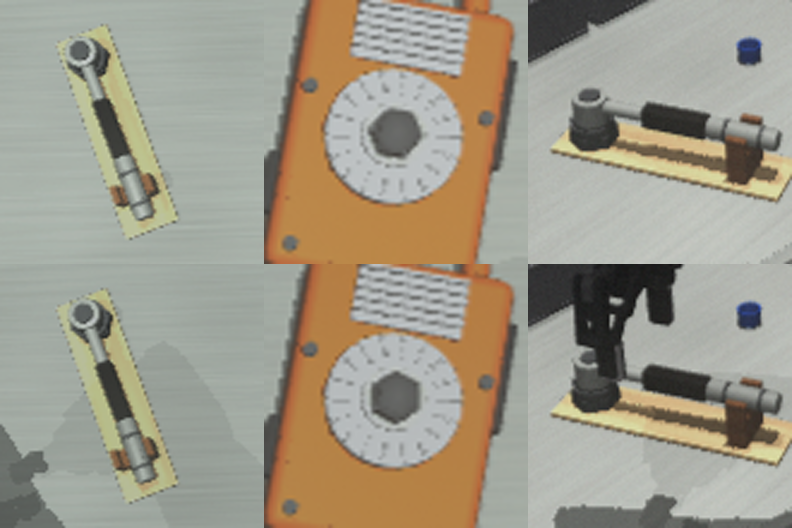

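The wrench lies in its rest as before, head and tail the same way, and the nut has visibly turned. One check of the nut angle before handing in.

```bash
python3 - <<'E'
from m2 import *
a=shot('top')
for t in(110,130,150):
    q,c=blob(a,(318,168,345,195),lambda g:g.max(-1)<t,h=88); o=cen(q); e=q-o
    th=np.arctan2(e[:,1],e[:,0]); r=np.hypot(*e.T); A=np.linspace(-np.pi,np.pi,720); i=np.argsort(th)
    R=np.interp(A,th[i],r[i],period=2*np.pi); print((np.degrees(-np.angle((R*np.exp(-6j*A)).mean())/6)+30)%60-30)
E
```

```text
-0.531652983666902
-0.7221134478062545
-0.7510983215412814
```

```bash
python3 -c "
from station import robot
print(robot.sign_off())"
```

```text
the job is handed in; nothing more can be done
None
```

The job is handed in: the nut was tightened until the wrench clicked (the load peaked near 1 N m, then fell to 0.72, my only sign of the click), and the wrench is back in its rest, head and tail as before; lowering it there briefly pressed the rest with up to about 30 N, and the socket dragged by about 10 N coming off the nut.

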